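# Sieve a batch of salvaged hardware and box the knobs

## Robot

A 6-joint arm with a two-finger parallel gripper is mounted at the origin on a cart in front of the work surface, level with it; the furniture and walls round the work are solid. World frame = base frame: x ahead of the robot, y to its left, z up, the work surface at z = 0. Lengths are in m, angles in rad, forces in N, time in s.
With the tool pointing down it reaches from about 0.4 to 0.825 m from the base axis. Payload 7 kg.
Tool frame: the origin (TCP) lies at the very end of the fingers, on their centre line; the grasp point (between the pads) lies 19 mm behind it; z points along the fingers, y is the line along which they close (so a half turn about z gives the same grasp; the last joint's range is limited). The gripper opens to 88 mm and grips with 3 to 60 N. Pads are 19 mm wide; open, the fingers measure 130 mm over their backs; the gripper's body (78 mm by 193 mm) begins 47 mm behind the grasp point.
Start: joints at [1.409, 0.359, 0.012, 0, -1.224, -0.288], TCP at [0.293, 0.608, 0.227] pointing down, gripper open.
Joint ranges: [-3.07, 3.07], [-1.43, 2.12], [-1.02, 1.25], [-3.03, 1.67], [-3.05, -0], [-3.03, 3.03]. Speed limits (rad/s): [2.39, 2.39, 3.01, 3.14, 3.14, 3.14].

## Interface

Orientations are given as [roll, pitch, yaw] about the fixed x, y, z axes, in that order (R = Rz(yaw) Ry(pitch) Rx(roll)).
In Python, from station import arm gives the robot as it stands. The module is installed in compiled form; this text tells all that it offers.
- The arm moves only by the shell command python3 -m crank 'ROWS' [FORCE]. ROWS is JSON, a list of rows, each an object of numbers: "dx", "dy", "dz": the shift along the world's x, y, z in m; "twist": the turn about the world's z in degrees; "grip": the opening, from -1 (shut) to 1 (fully open). A call has exactly 5 rows; each row is the pose to reach, as a shift and turn from the pose commanded when the call began; what a row does not reach only later rows make up. A row lasts 1/12 s, in which the tool goes at most 41.7 mm and 7.16 degrees, less where a joint would pass 70% of its speed; a pose out of reach is approached as far as the arm can. A call with a gripper value outside its range is refused whole. The fingers move at their own pace and stop on an object; FORCE is the grip in N (left out, the last holds). Time passes only in rows, so rows that repeat a pose let the fingers close, or fill a call up. It gives the time, the measured TCP pose, the force, the opening and the grip force at its end, in the units of the state.
- arm.get_state(): the state, without advancing time (a new reading comes with each control period).
- arm.grab_frame(name): name is "scene" or "top" or "wrist"; returns the picture (384x512x3 uint8, red, green, blue); there is no depth.
- arm.get_calibration(name): a dict with "fx", "fy", "cx", "cy" (pixels), "cam_to_world" (4x4, takes a point from camera to world coordinates); the wrist camera has in their place "tool_from_camera" (4x4, takes a point from camera to tool coordinates, whose origin is the TCP and whose axes are the flange's). Camera axes: x right, y down, z forward; pixel columns grow to the right and rows downward; lengths in m; the calibration is good to about 2 mm. A picture is of the moment at which its call begins: read the wrist's pose just before it. get_calibration takes no time and is no camera call.
- arm.job_done(): hands the job in; it is judged then, once.
The state is a dict: "t": time; "q": joint angles; "qd": joint speeds; "joint_efforts": joint torques, N m; "eef_pos": TCP position; "ee_rot": TCP orientation; "force": force on the tool from outside, world axes, zero at the start; "moment": the same for the moment, N m; "width": finger opening in m; "gripper_force": force on a finger pad.
Only numpy, scipy, OpenCV 4.12 (cv2) and the standard library are available. Lean on these libraries where they do the work, as an engineer would, in place of code of your own. Each camera call takes 0.05 s, during which the arm holds its last target. There are 200 camera calls.

## Task

Hang the sieve by its side ears in the catch tray under the lip of the tipping pan, then press the spring pedal right down to its stop until the whole mixed batch has slid into the sieve, and let the pedal come back up. Lift the sieve by its handle and shake it side to side over the tray until every nut and spacer has dropped through into the tray while the knobs stay in the sieve. Stand the sieve back on the bench mat, put all the knobs into the open parts tin and shut the tin's lid.

Things in the scene. Friction and masses are not known exactly. Their poses are not given: they have to be found in the camera images.
- station: fixed sheet-steel batch station, shifted and turned a little from start to start: an open catch tray in front, a tipping pan on legs over its rear part (x 43 to 227 mm, y +-82 mm, 135 to 192 mm up), a spring pedal at the right (x -115 to 130 mm, y -132 to -191 mm). Origin on the bench (z = 0) under the tray's centre; x away from the robot, y to the left, z up
- tray_floor (a point): centre of the catch tray's floor (its top, 4 mm above the bench), axes as station. The tray is 210 mm (x) by 229 mm (y) inside; front wall 40 mm, rear and side walls 65 mm above the bench
- seat (a point): point 65 mm above the station's origin, level with the tops of the flat flanges on the tray's side walls (115 to 132 mm to its left and right, 218 mm long). The sieve's two flat ears stick out along its y to 126 mm from the middle, 120 mm long, underside 41 mm above its origin: hung, they lie on the flanges, the sieve's origin 41 mm below this point, same yaw, no more than 8 mm off to a side
- pan_lip (a point): middle of the open front edge of the tipping pan (120 mm wide inside, 114 mm long, sides 34 mm), 48 mm behind the station's origin, 154 mm above the bench. The batch lies in the pan, which is level until the pedal tips it to about 38 degrees. A hung sieve (rim 75 mm up) can be lifted up to 55 mm under it; to lift it higher, draw it 60 mm towards the robot first
- pedal_pad (a point): centre of the top of the pedal's rubber pad (62 mm by 44 mm), 86 mm in front of and 160 mm to the right of the station's origin; about 83 mm above the bench at rest, about 39 mm when down. It moves with the pedal
- pedal (a joint): angle of the spring pedal: 0 at rest (pad up), 0.43 rad at its stop (pad 45 mm lower). The pad takes about 4 N to start and 10 to 12 N at the stop. Its tail lifts the pan's rear: while it is down the pan is tipped and the batch slides out within about 2 s; let go, it springs up and the pan comes level
- mat: fixed flat rubber bench mat, 220 by 220 mm, 3 mm thick, to the left of the station; origin at the centre of its underside. The sieve stands on it at the start
- sieve: loose aluminium sieve, about 0.2 kg: square basket, 183 mm outside, rim 48 mm high; flat floor 115 mm square, 5 mm thick, punched with 3 by 3 square holes of 20 mm at 38 mm pitch; round it dished sides rise 12 mm over 30 mm to the upright walls. Origin at the centre of the floor's underside, z up out of the mouth, handle along its -x. Hung in the tray its origin is 24 mm above the bench. Smooth metal (friction 0.25; punched floor 0.5)
- sieve_handle (a point): grip point in the sieve's black handle bar: 140 mm from the sieve's origin along its -x, 40 mm above its underside. The bar is 98 mm long (111 to 209 mm from the origin), 22 mm wide (grip it across this width, along the sieve's y) and 26 mm high
- knob_a: radio knob, round, 36 mm across and 17 mm high, about 22 g; origin at the centre of its underside (flat end), z along its axis. It starts in the pan with the rest of the batch; it cannot pass the sieve's holes and may come to lie either way up or on edge. Not every start has it
- knob_b: radio knob, round, 36 mm across and 17 mm high, about 22 g; origin at the centre of its underside (flat end), z along its axis. It starts in the pan with the rest of the batch; it cannot pass the sieve's holes and may come to lie either way up or on edge. Not every start has it
- knob_c: radio knob, round, 32 mm across and 15 mm high, about 22 g; origin at the centre of its underside (flat end), z along its axis. It starts in the pan with the rest of the batch; it cannot pass the sieve's holes and may come to lie either way up or on edge. Not every start has it
- knob_d: radio knob, round, 30 mm across and 14 mm high, about 22 g; origin at the centre of its underside (flat end), z along its axis. It starts in the pan with the rest of the batch; it cannot pass the sieve's holes and may come to lie either way up or on edge. Not every start has it
- nut_a: brass hexagon nut, 17 mm across the flats and 8 mm thick, about 12 g, origin at the centre of one face; starts in the pan; passes the sieve's holes. Not every start has it
- nut_b: brass hexagon nut, 17 mm across the flats and 8 mm thick, about 12 g, origin at the centre of one face; starts in the pan; passes the sieve's holes. Not every start has it
- nut_c: brass hexagon nut, 17 mm across the flats and 8 mm thick, about 12 g, origin at the centre of one face; starts in the pan; passes the sieve's holes. Not every start has it
- spacer_a: round steel spacer, 14 mm diameter and 12 mm long, about 12 g, origin at the centre of one end; starts in the pan; passes the sieve's holes. Not every start has it
- spacer_b: round steel spacer, 14 mm diameter and 12 mm long, about 12 g, origin at the centre of one end; starts in the pan; passes the sieve's holes. Not every start has it
- spacer_c: round steel spacer, 14 mm diameter and 12 mm long, about 12 g, origin at the centre of one end; starts in the pan; passes the sieve's holes. Not every start has it
- tin: loose black parts tin, 0.55 kg, 118 (x) by 170 (y) by 53 mm, origin at the centre of its underside, front to its -x (it stands with the front to the left, the hinge to the right), lid hinge along its rear edge (x = +57 mm, 49 mm up)
- tin_in (a point): centre of the tin's inner floor, 2 mm above its underside. Inside it is open from x -49 to 53 mm and y -81 to 81 mm, walls 48 mm high; two low dividers at y = +-28 mm, 34 mm high, make three bays 52 to 54 mm wide and 101 mm long; any bay will do. A desk lamp's thin arm slants up behind, between tin and station, from x 0.82, y -0.22 to x 0.62, y -0.16: pass in front of it
- tin_lid (a joint): angle of the tin's hinged lid: 0 shut, 1.83 rad fully open. It starts open, leaning back past upright (a 108 mm tall plate standing on the tin's rear edge, its outer face to the rear); it swings freely: pushed over upright towards the front, it falls shut
- solder_reel: bystander: reel of solder, 59 mm diameter, 43 mm high, farther back than the tin; leave alone. Origin at the centre of its underside
- fuse_box: bystander: small carton, 45 by 65 by 20 mm, at the bench's front edge before the station; leave alone. Origin at the centre of its underside

How it is judged:
By the outcome, as a careful person would: the job done as asked, in the order asked, and still so for the second after the job is handed in, with the robot touching nothing.
Of knob_a, knob_b, knob_c, knob_d only 2 to 4 are there at a start; the rules pass over those that are not, and their reading is None.
Of nut_a, nut_b, nut_c, spacer_a, spacer_b, spacer_c only 5 to 6 are there at a start; the rules pass over those that are not, and their reading is None.
At some moment in a run one of tin may be knocked a few centimetres aside while the robot is not near it.
It also fails if it takes over 210 s, if anything falls off the work surface, if the arm or the gripper's body presses on something with over 40 N, if the wrist force passes 120 N, or if a joint passes its speed limit or range.

## Working session

There is one attempt and no reset: what is moved stays moved. The work goes in short steps, Python scripts to look and compute and a shell command to move; the robot and the scene stay as the last step left them, time stands still between calls to the robot, and variables do not carry over. Pictures are saved under pics/ and viewed, at most 14 in all, crops included, and the job is handed in when it is done.

```bash
mkdir -p pics; cat > h.py <<'E'
import numpy as np, cv2
from station import arm
def snap(name,fn):
    st=arm.get_state(); im=arm.grab_frame(name); cv2.imwrite('pics/'+fn,cv2.cvtColor(im,cv2.COLOR_RGB2BGR)); return im,st
def cam(name,st=None):
    c=arm.get_calibration(name)
    if name!='wrist': return c,np.array(c['cam_to_world'])
    from scipy.spatial.transform import Rotation as R
    T=np.eye(4);T[:3,:3]=R.from_euler('xyz',st['ee_rot']).as_matrix();T[:3,3]=st['eef_pos']
    return c,T@np.array(c['tool_from_camera'])
def ray(name,uv,z,st=None):
    c,T=cam(name,st); d=T[:3,:3]@np.array([(uv[0]-c['cx'])/c['fx'],(uv[1]-c['cy'])/c['fy'],1]); o=T[:3,3]
    return o+d*(z-o[2])/d[2]
def proj(name,p,st=None):
    c,T=cam(name,st); q=np.linalg.inv(T)@np.append(p,1); return np.array([c['fx']*q[0]/q[2]+c['cx'],c['fy']*q[1]/q[2]+c['cy']])
E
python3 - <<'E'
from h import *
print(arm.get_state())
for n in('scene','top'):
    im,s=snap(n,n+'0.png'); c,T=cam(n); print(n,c['fx'],T.round(3).tolist())
im,s=snap('wrist','w0.png'); print(cam('wrist',s)[1].round(3).tolist(),arm.get_calibration('wrist'))
a=cv2.imread('pics/top0.png'); cv2.imwrite('pics/top0b.png',cv2.resize(a,(800,600)))
E
```

```text
{'t': 0.0, 'q': array([ 1.40906650e+00,  3.59369574e-01,  1.10787986e-02, -3.41374738e-04,
       -1.22406393e+00, -2.88068011e-01]), 'qd': array([ 4.46443145e-05, -1.65217403e-03,  2.07330394e-04,  3.74833989e-04,
       -5.31114976e-04, -4.09790900e-04]), 'joint_efforts': array([-3.52921438e-05, -5.82721317e+01,  2.93046409e+01,  6.99689627e+00,
        6.71296104e-03, -1.71416482e-04]), 'eef_pos': array([0.29331675, 0.60742116, 0.22564412]), 'ee_rot': array([ 3.14000731e+00, -1.35084226e-04, -4.49913986e-01]), 'force': array([0.23420173, 0.15756633, 0.03244474]), 'moment': array([-0.02334719,  0.01554515, -0.01360269]), 'gripper_force': 0.0, 'width': 0.08756912350767197}
scene 428.64831922168776 [[0.33, -0.818, 0.472, -0.104], [-0.944, -0.29, 0.158, -0.204], [0.008, -0.497, -0.868, 1.393], [0.0, 0.0, 0.0, 1.0]]
top 443.14629344525844 [[0.194, -0.959, 0.207, 0.306], [-0.981, -0.19, 0.04, -0.034], [0.001, -0.211, -0.977, 1.397], [0.0, 0.0, 0.0, 1.0]]
[[-0.434, -0.86, -0.268, 0.367], [-0.901, 0.415, 0.129, 0.572], [0.001, 0.297, -0.955, 0.385], [0.0, 0.0, 0.0, 1.0]] {'fx': 294.4334146393375, 'fy': 294.4334146393375, 'cx': 254.21663816250665, 'cy': 194.52990360472725, 'tool_from_camera': array([[ 8.16872201e-04, -9.54682636e-01, -2.97624593e-01,
         8.19606298e-02],
       [ 9.99999221e-01,  1.06089660e-03, -6.58373013e-04,
        -2.24363361e-04],
       [ 9.44286202e-04, -2.97623823e-01,  9.54682758e-01,
        -1.58792302e-01],
       [ 0.00000000e+00,  0.00000000e+00,  0.00000000e+00,
         1.00000000e+00]])}
```

View pics/top0b.png

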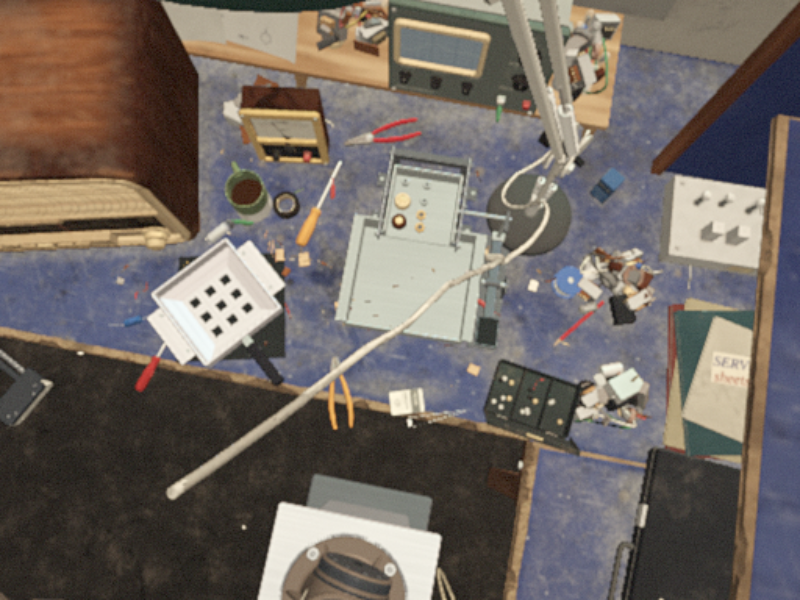

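View pics/scene0.png

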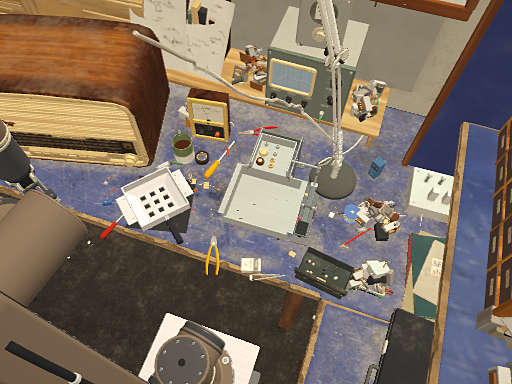

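The top picture shows the sieve on the mat at about (220,300), with its handle at (262,360). The tray is at (415,270), the pedal pad at (487,330), the tin at (530,400) with its lid standing at the front side, and the lamp boom crosses above. Zooming in for edges.

```bash
python3 - <<'E'
from h import *
a=cv2.imread('pics/top0.png')
c=a[90:300,85:375]; cv2.imwrite('pics/c1.png',cv2.resize(c,None,fx=2.7,fy=2.7,interpolation=cv2.INTER_CUBIC))
# holes
g=cv2.cvtColor(a,cv2.COLOR_BGR2GRAY); m=(g<75).astype(np.uint8)
n,l,s,ce=cv2.connectedComponentsWithStats(m,connectivity=4)
H=[]
for i in range(1,n):
    if 12<s[i,4]<90 and 115<ce[i][0]<170 and 165<ce[i][1]<220: 
        p=ray('top',ce[i],0.007); H.append(p); print(s[i,4],ce[i].round(1),p.round(4))
H=np.array(H); print(H.mean(0))
# lamp boom triangulate: match by epipolar at endpoints
def dirn(n,uv):
    c,T=cam(n); d=T[:3,:3]@np.array([(uv[0]-c['cx'])/c['fx'],(uv[1]-c['cy'])/c['fy'],1]); return T[:3,3],d/np.linalg.norm(d)
def planes(n,p,q):
    o,d1=dirn(n,p);_,d2=dirn(n,q);k=np.cross(d1,d2);return k/np.linalg.norm(k),o
s=.64
k2,o2=planes('scene',(140,36),(240,92))
for uv in [(178,490),(300,402),(400,330),(450,287),(490,262),(530,235)]:
    o,d=dirn('top',(uv[0]*s,uv[1]*s)); t=k2@(o2-o)/(k2@d); print(uv,(o+t*d).round(3))
E
```

```text
42 [118.1 166.9] [0.5817 0.4608 0.007 ]
14 [143.8 178.4] [0.5607 0.3698 0.007 ]
15 [134.2 185.8] [0.5311 0.394  0.007 ]
15 [150.9 187.4] [0.5364 0.3401 0.007 ]
14 [124.6 193.2] [0.5016 0.418  0.007 ]
15 [141.2 194.8] [0.5069 0.3648 0.007 ]
15 [158.1 196.6] [0.5116 0.3105 0.007 ]
15 [131.8 202.2] [0.4778 0.3882 0.007 ]
16 [148.3 203.9] [0.4827 0.3353 0.007 ]
14 [138.8 211.4] [0.4532 0.3591 0.007 ]
[0.51438092 0.37406989 0.007     ]
(178, 490) [0.261 0.069 1.03 ]
(300, 402) [0.319 0.03  0.939]
(400, 330) [ 0.398 -0.022  0.817]
(450, 287) [ 0.468 -0.061  0.712]
(490, 262) [ 0.529 -0.106  0.615]
(530, 235) [ 0.617 -0.166  0.478]
```

View pics/c1.png

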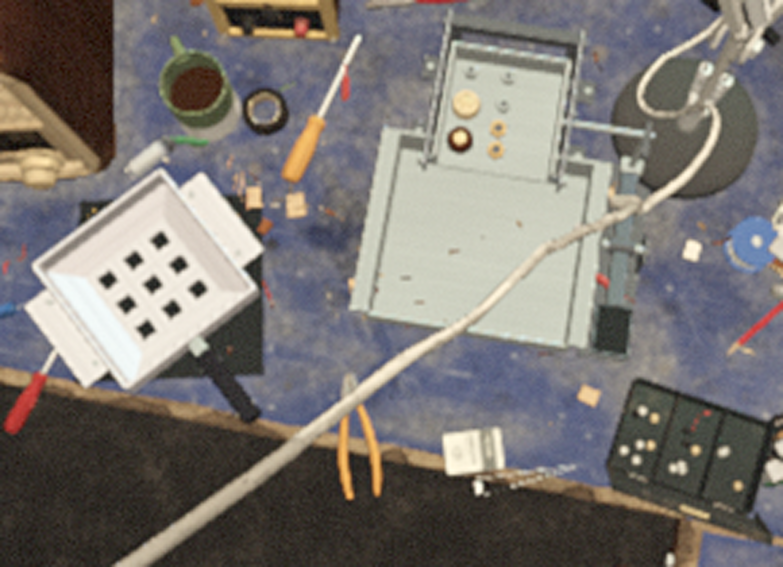

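The crop shows the sieve with its 3x3 holes centred at about (152,283). The tray flanges run (385,127)-(352,310) on the left and about (612,160)-(588,348) on the right. There are 2 knobs in the pan at (466,103) and (459,138), plus 2 nuts and 3 spacers. The hole grid gives a sieve centre of (0.507,0.365) and a yaw of 50.5°, with a measured pitch of 38.4 mm against 38, which agrees. The handle is at (0.418,0.257).

```bash
python3 -m crank '[{"dx":0.012,"dy":-0.035,"twist":7,"grip":1},{"dx":0.024,"dy":-0.07,"twist":14,"grip":1},{"dx":0.036,"dy":-0.105,"twist":21,"grip":1},{"dx":0.048,"dy":-0.14,"twist":28,"grip":1},{"dx":0.06,"dy":-0.175,"twist":35,"grip":1}]' 50
python3 -m crank '[{"dx":0.013,"dy":-0.035,"twist":7,"grip":1},{"dx":0.026,"dy":-0.07,"twist":14,"grip":1},{"dx":0.039,"dy":-0.105,"twist":21,"grip":1},{"dx":0.052,"dy":-0.14,"twist":28,"grip":1},{"dx":0.065,"dy":-0.175,"twist":35,"grip":1}]'
python3 -m crank '[{"twist":6.3,"dz":-0.01,"grip":1},{"twist":6.3,"dz":-0.03,"grip":1},{"twist":6.3,"dz":-0.05,"grip":1},{"twist":6.3,"dz":-0.05,"grip":1},{"twist":6.3,"dz":-0.05,"grip":1}]'
python3 - <<'E'
from h import *
im,st=snap('wrist','w1.png'); print(st['eef_pos'],st['ee_rot'],st['q'],st['width'])
f=lambda u:(u[0]/2.7+85,u[1]/2.7+90)
for nm,u,z in [('LB',(385,127),.065),('LF',(352,310),.065),('RB',(612,160),.065),('RF',(588,348),.065),('lipL',(436,167),.154),('lipR',(560,180),.154),('padTL',(600,304),.083),('padBR',(630,352),.083),('tin NW',(635,380),.053),('tin SW',(610,470),.053)]:
    print(nm,ray('top',f(u),z).round(4))
E
```

```text
[0.29334232 0.60752421 0.22584184] [ 3.14033929e+00 -1.29441838e-04 -4.49835687e-01] [ 1.40910516e+00  3.59222135e-01  1.12747616e-02 -2.46751501e-04
 -1.22408744e+00 -2.88060613e-01] 0.0875971714349929
LB [0.7314 0.1266 0.065 ]
LF [0.5121 0.1187 0.065 ]
RB [ 0.7432 -0.1401  0.065 ]
RF [ 0.5212 -0.1501  0.065 ]
lipL [0.6693 0.0524 0.154 ]
lipR [ 0.6809 -0.0817  0.154 ]
padTL [ 0.5696 -0.1533  0.083 ]
padBR [ 0.5229 -0.1949  0.083 ]
tin NW [ 0.4976 -0.2092  0.053 ]
tin SW [ 0.3936 -0.1982  0.053 ]invalid input at $[0]: expected keys dx, dy, dz, twist, grip
invalid input at $[0]: expected keys dx, dy, dz, twist, grip
invalid input at $[0]: expected keys dx, dy, dz, twist, grip
```

View pics/w1.png

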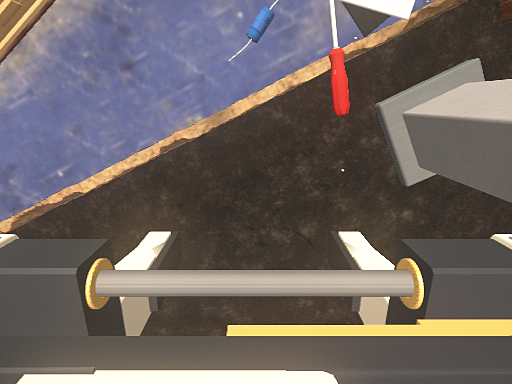

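The moves were refused because every row needs all five keys, so the wrist picture only shows the start view. Station corners come out at 219 × 267 mm against 218 × 264, so the centre is (0.627,-0.011) with yaw 2.3°. The pad predicted from that matches the measured one. Moving again with full rows.

```bash
python3 -m crank '[{"dx":0.012,"dy":-0.035,"dz":0,"twist":7,"grip":1},{"dx":0.024,"dy":-0.07,"dz":0,"twist":14,"grip":1},{"dx":0.036,"dy":-0.105,"dz":0,"twist":21,"grip":1},{"dx":0.048,"dy":-0.14,"dz":0,"twist":28,"grip":1},{"dx":0.06,"dy":-0.175,"dz":0,"twist":35,"grip":1}]' 50
python3 -m crank '[{"dx":0.013,"dy":-0.035,"dz":0,"twist":7,"grip":1},{"dx":0.026,"dy":-0.07,"dz":0,"twist":14,"grip":1},{"dx":0.039,"dy":-0.105,"dz":0,"twist":21,"grip":1},{"dx":0.052,"dy":-0.14,"dz":0,"twist":28,"grip":1},{"dx":0.065,"dy":-0.175,"dz":0,"twist":35,"grip":1}]'
python3 -m crank '[{"dx":0,"dy":0,"dz":-0.01,"twist":6.3,"grip":1},{"dx":0,"dy":0,"dz":-0.03,"twist":6.3,"grip":1},{"dx":0,"dy":0,"dz":-0.05,"twist":6.3,"grip":1},{"dx":0,"dy":0,"dz":-0.05,"twist":6.3,"grip":1},{"dx":0,"dy":0,"dz":-0.05,"twist":6.3,"grip":1}]'
python3 - <<'E'
from h import *
im,st=snap('wrist','w2.png'); print(st['eef_pos'],st['ee_rot'],st['q'],st['width'])
E
```

```text
t: 0.62
eef_pos: [0.3536, 0.4311, 0.2263]
ee_rot: [3.141, 0.0, 0.168]
force: [1.2, 0.1, 0.1]
width: 0.0878
gripper_force: 0.0
t: 1.03
eef_pos: [0.4183, 0.2569, 0.2267]
ee_rot: [-3.141, -0.0, 0.775]
force: [1.5, 0.9, 0.5]
width: 0.0877
gripper_force: 0.0
t: 1.45
eef_pos: [0.4179, 0.2582, 0.1762]
ee_rot: [3.141, 0.002, 0.878]
force: [0.7, -0.1, -0.2]
width: 0.0874
gripper_force: 0.0
[0.41788022 0.25820001 0.17620846] [3.14128973e+00 2.18731718e-03 8.78424062e-01] [ 9.54708927e-01  9.72470465e-02 -4.55328602e-01  1.58790127e-04
 -1.02042473e+00  1.49442860e+00] 0.08737871951928959
```

View pics/w2.png

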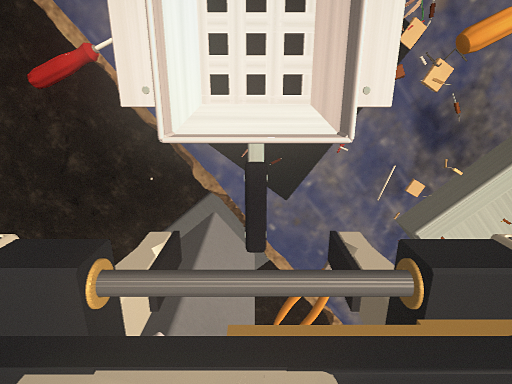

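The wrist picture shows the handle bar at cols 246–266, rows 160–250. The sieve is lined up with the tool.

```bash
python3 - <<'E'
from h import *
st=arm.get_state()
a=ray('wrist',(256,161),.056,st);b=ray('wrist',(255.5,250),.056,st);print(a,b,np.linalg.norm(a-b),np.degrees(np.arctan2(*(a-b)[1::-1])))
h=[ray('wrist',u,.008,st) for u in [(257,44),(256,6),(218,44),(294,44),(219,84),(294,84)]];print(np.array(h).round(4))
d=(a-b)/np.linalg.norm(a-b);print('grip',b+d*.069)
E
```

```text
[0.43849109 0.27878689 0.056     ] [0.37752859 0.20564282 0.056     ] 0.0952180742471692 50.19021856254988
[[0.5094 0.3628 0.008 ]
 [0.5299 0.3892 0.008 ]
 [0.4792 0.3878 0.008 ]
 [0.5381 0.3391 0.008 ]
 [0.4549 0.359  0.008 ]
 [0.5152 0.309  0.008 ]]
grip [0.42170521 0.25864684 0.056     ]
```

```bash
python3 -m crank '[{"dx":0.002,"dy":0,"dz":-0.035,"twist":0,"grip":1},{"dx":0.002,"dy":0,"dz":-0.07,"twist":0,"grip":1},{"dx":0.002,"dy":0,"dz":-0.105,"twist":0,"grip":1},{"dx":0.002,"dy":0,"dz":-0.135,"twist":0,"grip":1},{"dx":0.002,"dy":0,"dz":-0.152,"twist":0,"grip":1}]'
python3 -m crank '[{"dx":0,"dy":0,"dz":0,"twist":0,"grip":-1},{"dx":0,"dy":0,"dz":0,"twist":0,"grip":-1},{"dx":0,"dy":0,"dz":0,"twist":0,"grip":-1},{"dx":0,"dy":0,"dz":0,"twist":0,"grip":-1},{"dx":0,"dy":0,"dz":0,"twist":0,"grip":-1}]' 60
python3 -m crank '[{"dx":0,"dy":0,"dz":0,"twist":0,"grip":-1},{"dx":0,"dy":0,"dz":0,"twist":0,"grip":-1},{"dx":0,"dy":0,"dz":0,"twist":0,"grip":-1},{"dx":0,"dy":0,"dz":0,"twist":0,"grip":-1},{"dx":0,"dy":0,"dz":0,"twist":0,"grip":-1}]' 60
```

```text
t: 1.92
eef_pos: [0.4198, 0.2587, 0.0229]
ee_rot: [-3.142, 0.001, 0.879]
force: [-0.5, -0.1, 0.1]
width: 0.0878
gripper_force: 0.0
t: 2.33
eef_pos: [0.4209, 0.2599, 0.0262]
ee_rot: [-3.142, -0.003, 0.879]
force: [-0.6, 0.1, -0.8]
width: 0.0598
gripper_force: 0.0
t: 2.75
eef_pos: [0.4202, 0.2588, 0.0246]
ee_rot: [3.142, -0.0, 0.879]
force: [0.2, 0.7, -0.1]
width: 0.0264
gripper_force: 0.0
```

```bash
python3 -m crank '[{"dx":0,"dy":0,"dz":0,"twist":0,"grip":-1},{"dx":0,"dy":0,"dz":0,"twist":0,"grip":-1},{"dx":0,"dy":0,"dz":0,"twist":0,"grip":-1},{"dx":0,"dy":0,"dz":0.005,"twist":0,"grip":-1},{"dx":0,"dy":0,"dz":0.02,"twist":0,"grip":-1}]' 60
python3 -m crank '[{"dx":0,"dy":0,"dz":0.03,"twist":0,"grip":-1},{"dx":0,"dy":0,"dz":0.06,"twist":0,"grip":-1},{"dx":0,"dy":0,"dz":0.09,"twist":0,"grip":-1},{"dx":0,"dy":0,"dz":0.12,"twist":0,"grip":-1},{"dx":0,"dy":0,"dz":0.15,"twist":0,"grip":-1}]' 60
python3 -m crank '[{"dx":0,"dy":-0.02,"dz":0.02,"twist":-4,"grip":-1},{"dx":0,"dy":-0.05,"dz":0.04,"twist":-9,"grip":-1},{"dx":0,"dy":-0.08,"dz":0.04,"twist":-14,"grip":-1},{"dx":0,"dy":-0.11,"dz":0.04,"twist":-19,"grip":-1},{"dx":0,"dy":-0.14,"dz":0.04,"twist":-24,"grip":-1}]' 60
python3 -m crank '[{"dx":0,"dy":-0.03,"dz":0,"twist":-5,"grip":-1},{"dx":0,"dy":-0.06,"dz":0,"twist":-10,"grip":-1},{"dx":0,"dy":-0.09,"dz":0,"twist":-15,"grip":-1},{"dx":-0.005,"dy":-0.12,"dz":0,"twist":-20,"grip":-1},{"dx":-0.005,"dy":-0.138,"dz":0,"twist":-24,"grip":-1}]' 60
python3 - <<'E'
from h import *
im,st=snap('wrist','w3.png'); print(st['eef_pos'],st['ee_rot'],st['width'],st['force'])
E
```

```text
t: 3.17
eef_pos: [0.4188, 0.2572, 0.043]
ee_rot: [-3.141, 0.005, 0.878]
force: [0.9, -0.5, -2.1]
width: 0.0218
gripper_force: 60.0
t: 3.58
eef_pos: [0.4195, 0.2581, 0.1961]
ee_rot: [-3.141, 0.001, 0.878]
force: [0.5, 0.8, -2.9]
width: 0.0215
gripper_force: 60.0
t: 4.0
eef_pos: [0.4194, 0.1174, 0.2349]
ee_rot: [-3.141, -0.0, 0.456]
force: [1.1, 0.2, -1.7]
width: 0.0217
gripper_force: 60.0
t: 4.42
eef_pos: [0.4134, -0.0216, 0.2345]
ee_rot: [3.142, 0.001, 0.035]
force: [0.1, 0.0, -2.3]
width: 0.0217
gripper_force: 60.0
[ 0.41337372 -0.02155618  0.2344651 ] [3.14158194e+00 1.27862196e-03 3.51683595e-02] 0.021677505510409645 [ 0.07360102  0.02299289 -2.27975002]
```

View pics/w3.png

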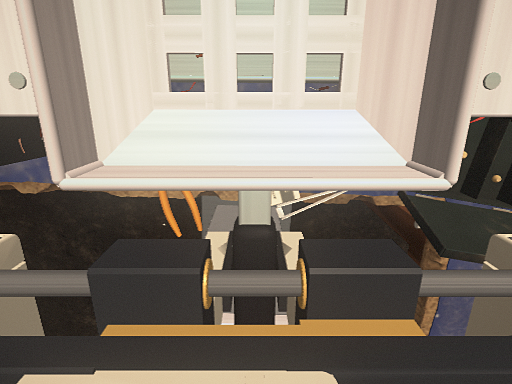

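The sieve is held level and square: its rim is horizontal at row 182 and the handle is centred between the pads. Lowering, sliding it under the lip and hanging it.

```bash
python3 -m crank '[{"dx":0,"dy":0.002,"dz":-0.03,"twist":0.2,"grip":-1},{"dx":0,"dy":0.004,"dz":-0.06,"twist":0.3,"grip":-1},{"dx":0,"dy":0.004,"dz":-0.09,"twist":0.3,"grip":-1},{"dx":0,"dy":0.004,"dz":-0.12,"twist":0.3,"grip":-1},{"dx":0,"dy":0.004,"dz":-0.149,"twist":0.3,"grip":-1}]' 60
python3 -m crank '[{"dx":0.014,"dy":0,"dz":0,"twist":0,"grip":-1},{"dx":0.028,"dy":0,"dz":0,"twist":0,"grip":-1},{"dx":0.043,"dy":0.0,"dz":0,"twist":0,"grip":-1},{"dx":0.058,"dy":0,"dz":0,"twist":0,"grip":-1},{"dx":0.072,"dy":0,"dz":0,"twist":0,"grip":-1}]' 60
python3 -m crank '[{"dx":0,"dy":0,"dz":-0.008,"twist":0,"grip":-1},{"dx":0,"dy":0,"dz":-0.016,"twist":0,"grip":-1},{"dx":0,"dy":0,"dz":-0.024,"twist":0,"grip":-1},{"dx":0,"dy":0,"dz":-0.032,"twist":0,"grip":-1},{"dx":0,"dy":0,"dz":-0.037,"twist":0,"grip":-1}]' 60
python3 - <<'E'
from h import *
im,st=snap('top','t3.png'); print(st['eef_pos'],st['ee_rot'],st['force'])
a=cv2.imread('pics/t3.png'); cv2.imwrite('pics/t3c.png',cv2.resize(a[70:300,190:400],None,fx=2.6,fy=2.6,interpolation=cv2.INTER_CUBIC))
E
```

```text
t: 4.88
eef_pos: [0.4145, -0.0154, 0.0845]
ee_rot: [-3.141, 0.0, 0.046]
force: [0.8, 0.1, -2.7]
width: 0.0213
gripper_force: 60.0
t: 5.3
eef_pos: [0.4875, -0.0152, 0.0854]
ee_rot: [3.141, 0.001, 0.046]
force: [-0.5, 0.6, -0.9]
width: 0.0211
gripper_force: 60.0
t: 5.72
eef_pos: [0.4859, -0.0155, 0.0473]
ee_rot: [3.141, 0.002, 0.046]
force: [-0.6, 0.4, -2.9]
width: 0.0214
gripper_force: 60.0
[ 0.48586376 -0.01546341  0.04728091] [3.14120438e+00 1.81527626e-03 4.60158888e-02] [-0.60089943  0.39194241 -2.85196432]
```

View pics/t3c.png

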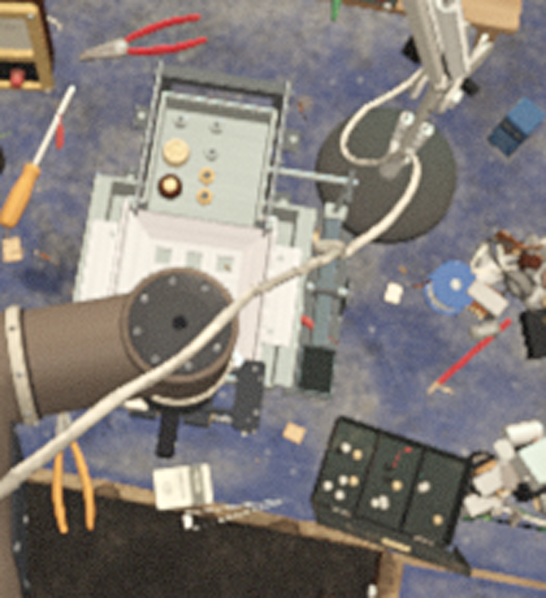

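```bash
python3 - <<'E'
from h import *
a=cv2.cvtColor(cv2.imread('pics/t3.png'),cv2.COLOR_BGR2GRAY)
for r in (168,172,176,180): print(r,a[r,214:242].tolist(),a[r,286:318].tolist())
# predicted cols on row: project points of station flange edges & sieve ear edges
yaw=np.radians(2.5);R=np.array([[np.cos(yaw),-np.sin(yaw)],[np.sin(yaw),np.cos(yaw)]])
C=np.array([.627,-.0112])
for n,y in[('flOutL',.132),('earL',.126),('flInL',.115),('flInR',-.115),('earR',-.126),('flOutR',-.132)]:
    for x in(-.03,.03):
        p=C+R@[x,y];print(n,x,proj('top',[*p,.066]).round(1))
E
```

```text
168 [103, 108, 106, 102, 102, 98, 113, 181, 207, 231, 242, 242, 240, 239, 242, 242, 241, 241, 244, 238, 234, 234, 221, 232, 241, 244, 240, 238] [229, 227, 228, 229, 228, 226, 196, 207, 234, 242, 235, 224, 225, 239, 241, 241, 240, 243, 245, 235, 220, 209, 208, 175, 136, 135, 170, 178, 190, 202, 214, 206]
172 [86, 94, 102, 106, 98, 102, 187, 214, 220, 233, 241, 239, 239, 241, 243, 242, 240, 244, 243, 232, 233, 214, 222, 241, 242, 243, 240, 237] [226, 227, 229, 228, 228, 220, 194, 221, 233, 237, 241, 241, 241, 244, 243, 241, 228, 221, 227, 208, 193, 190, 193, 193, 182, 166, 138, 134, 132, 132, 138, 140]
176 [80, 84, 88, 88, 98, 174, 211, 209, 233, 244, 240, 239, 240, 242, 242, 241, 243, 244, 231, 231, 212, 215, 237, 241, 243, 239, 237, 239] [224, 227, 229, 229, 228, 189, 209, 236, 231, 225, 214, 202, 196, 188, 182, 172, 160, 194, 203, 189, 200, 182, 130, 125, 127, 129, 114, 124, 140, 141, 141, 141]
180 [105, 111, 117, 114, 139, 194, 213, 239, 247, 242, 238, 237, 241, 243, 242, 243, 242, 235, 231, 233, 221, 231, 242, 242, 244, 242, 235, 203] [221, 216, 212, 201, 197, 199, 193, 185, 176, 195, 207, 231, 245, 245, 243, 243, 246, 246, 223, 206, 179, 145, 188, 208, 179, 137, 127, 134, 140, 136, 137, 141]
flOutL -0.03 [220.5 179.9]
flOutL 0.03 [223.7 161.3]
earL -0.03 [222.5 180.2]
earL 0.03 [225.6 161.6]
flInL -0.03 [226.  180.7]
flInL 0.03 [229.1 162.1]
flInR -0.03 [300.  191.7]
flInR 0.03 [302.5 173. ]
earR -0.03 [303.5 192.3]
earR 0.03 [306.  173.5]
flOutR -0.03 [305.5 192.6]
flOutR 0.03 [307.9 173.8]
```

The ears lie on both flanges: the left one shows about 2 px of flange beyond the ear and the right one about 3 px, so the sieve is within about 1.5 mm sideways. Letting go and moving to the pedal.

```bash
python3 -m crank '[{"dx":0,"dy":0,"dz":-0.002,"twist":0,"grip":-1},{"dx":0,"dy":0,"dz":-0.003,"twist":0,"grip":-1},{"dx":0,"dy":0,"dz":-0.003,"twist":0,"grip":0},{"dx":0,"dy":0,"dz":-0.003,"twist":0,"grip":0.5},{"dx":0,"dy":0,"dz":-0.003,"twist":0,"grip":0.5}]' 60
python3 -m crank '[{"dx":0,"dy":0,"dz":0,"twist":0,"grip":0.5},{"dx":0,"dy":0,"dz":0,"twist":0,"grip":0.5},{"dx":0,"dy":0,"dz":0,"twist":0,"grip":0.5},{"dx":0,"dy":0,"dz":0.03,"twist":0,"grip":0.5},{"dx":0,"dy":0,"dz":0.07,"twist":0,"grip":0.5}]' 
python3 -m crank '[{"dx":0,"dy":-0.03,"dz":0.03,"twist":0,"grip":-1},{"dx":0,"dy":-0.06,"dz":0.05,"twist":0,"grip":-1},{"dx":0.02,"dy":-0.09,"dz":0.05,"twist":0,"grip":-1},{"dx":0.04,"dy":-0.125,"dz":0.05,"twist":0,"grip":-1},{"dx":0.06,"dy":-0.16,"dz":0.05,"twist":0,"grip":-1}]' 
python3 -m crank '[{"dx":0,"dy":0,"dz":-0.02,"twist":0,"grip":-1},{"dx":0,"dy":0,"dz":-0.03,"twist":0,"grip":-1},{"dx":0,"dy":0,"dz":-0.03,"twist":0,"grip":-1},{"dx":0,"dy":0,"dz":-0.03,"twist":0,"grip":-1},{"dx":0,"dy":0,"dz":-0.03,"twist":0,"grip":-1}]' 
python3 - <<'E'
from h import *
im,st=snap('wrist','w4.png'); print(st['eef_pos'],st['ee_rot'],st['force'])
E
```

```text
t: 6.18
eef_pos: [0.4877, -0.015, 0.0461]
ee_rot: [-3.141, -0.001, 0.046]
force: [0.5, 0.1, -0.0]
width: 0.0363
gripper_force: 0.0
t: 6.6
eef_pos: [0.4847, -0.0159, 0.1136]
ee_rot: [3.14, 0.007, 0.046]
force: [1.7, 0.7, 0.4]
width: 0.0644
gripper_force: 0.0
t: 7.02
eef_pos: [0.5481, -0.1766, 0.1668]
ee_rot: [3.142, -0.003, 0.047]
force: [2.0, 1.6, 0.6]
width: 0.038
gripper_force: 0.0
t: 7.43
eef_pos: [0.5473, -0.1746, 0.1364]
ee_rot: [3.141, -0.001, 0.047]
force: [0.1, -0.6, 0.1]
width: 0.0051
gripper_force: 0.0
[ 0.54729948 -0.17455447  0.13637815] [ 3.14126654e+00 -5.71262849e-04  4.74810733e-02] [ 0.07715947 -0.62712699  0.11307605]
```

View pics/w4.png

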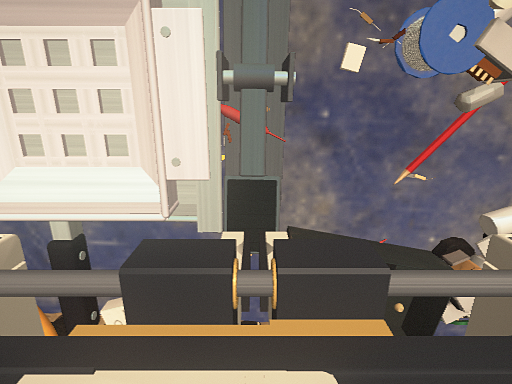

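The pedal pad's rear edge is at row 178, cols 226–277, and it is centred under the closed fingers. The sieve's right ear rests on the flange. Pressing now.

```bash
python3 - <<'E'
from h import *
st=arm.get_state(); print(ray('wrist',(226,178),.083,st),ray('wrist',(277,178),.083,st))
E
python3 -m crank '[{"dx":0,"dy":0,"dz":-0.02,"twist":0,"grip":-1},{"dx":0,"dy":0,"dz":-0.04,"twist":0,"grip":-1},{"dx":0,"dy":0,"dz":-0.055,"twist":0,"grip":-1},{"dx":0,"dy":0,"dz":-0.065,"twist":0,"grip":-1},{"dx":0,"dy":0,"dz":-0.075,"twist":0,"grip":-1}]' 
python3 -m crank '[{"dx":0,"dy":0,"dz":-0.006,"twist":0,"grip":-1},{"dx":0,"dy":0,"dz":-0.012,"twist":0,"grip":-1},{"dx":0,"dy":0,"dz":-0.018,"twist":0,"grip":-1},{"dx":0,"dy":0,"dz":-0.023,"twist":0,"grip":-1},{"dx":0,"dy":0,"dz":-0.023,"twist":0,"grip":-1}]' 
```

```text
[ 0.57529417 -0.1523544   0.083     ] [ 0.57713377 -0.19020223  0.083     ]
t: 7.9
eef_pos: [0.546, -0.1746, 0.0616]
ee_rot: [3.141, 0.002, 0.048]
force: [-8.8, 1.0, 12.8]
width: 0.0006
gripper_force: 6.3
t: 8.32
eef_pos: [0.5472, -0.1747, 0.039]
ee_rot: [3.141, -0.001, 0.048]
force: [-5.4, 0.6, 10.6]
width: 0.0007
gripper_force: 5.8
```

```bash
python3 -m crank '[{"dx":0,"dy":0,"dz":-0.002,"twist":0,"grip":-1},{"dx":0,"dy":0,"dz":-0.003,"twist":0,"grip":-1},{"dx":0,"dy":0,"dz":-0.004,"twist":0,"grip":-1},{"dx":0,"dy":0,"dz":-0.004,"twist":0,"grip":-1},{"dx":0,"dy":0,"dz":-0.004,"twist":0,"grip":-1}]' 
```

```text
t: 8.73
eef_pos: [0.5475, -0.1747, 0.0375]
ee_rot: [3.141, -0.002, 0.049]
force: [-11.9, 4.0, 27.3]
width: 0.0006
gripper_force: 14.7
```

Force jumps to 27 N with z blocked at 37.5 mm, so the pedal is on its stop. Holding for about 3 s while the batch slides.

```bash
Z='x'; 
python3 -m crank '[{"dx":0,"dy":0,"dz":0.001,"twist":0,"grip":-1},{"dx":0,"dy":0,"dz":0.001,"twist":0,"grip":-1},{"dx":0,"dy":0,"dz":0.001,"twist":0,"grip":-1},{"dx":0,"dy":0,"dz":0.001,"twist":0,"grip":-1},{"dx":0,"dy":0,"dz":0.001,"twist":0,"grip":-1}]' 
python3 -m crank '[{"dx":0,"dy":0,"dz":0,"twist":0,"grip":-1},{"dx":0,"dy":0,"dz":0,"twist":0,"grip":-1},{"dx":0,"dy":0,"dz":0,"twist":0,"grip":-1},{"dx":0,"dy":0,"dz":0,"twist":0,"grip":-1},{"dx":0,"dy":0,"dz":0,"twist":0,"grip":-1}]' >/dev/null
python3 -m crank '[{"dx":0,"dy":0,"dz":0,"twist":0,"grip":-1},{"dx":0,"dy":0,"dz":0,"twist":0,"grip":-1},{"dx":0,"dy":0,"dz":0,"twist":0,"grip":-1},{"dx":0,"dy":0,"dz":0,"twist":0,"grip":-1},{"dx":0,"dy":0,"dz":0,"twist":0,"grip":-1}]' >/dev/null
python3 -m crank '[{"dx":0,"dy":0,"dz":0,"twist":0,"grip":-1},{"dx":0,"dy":0,"dz":0,"twist":0,"grip":-1},{"dx":0,"dy":0,"dz":0,"twist":0,"grip":-1},{"dx":0,"dy":0,"dz":0,"twist":0,"grip":-1},{"dx":0,"dy":0,"dz":0,"twist":0,"grip":-1}]' >/dev/null
python3 -m crank '[{"dx":0,"dy":0,"dz":0,"twist":0,"grip":-1},{"dx":0,"dy":0,"dz":0,"twist":0,"grip":-1},{"dx":0,"dy":0,"dz":0,"twist":0,"grip":-1},{"dx":0,"dy":0,"dz":0,"twist":0,"grip":-1},{"dx":0,"dy":0,"dz":0,"twist":0,"grip":-1}]' >/dev/null
python3 -m crank '[{"dx":0,"dy":0,"dz":0,"twist":0,"grip":-1},{"dx":0,"dy":0,"dz":0,"twist":0,"grip":-1},{"dx":0,"dy":0,"dz":0,"twist":0,"grip":-1},{"dx":0,"dy":0,"dz":0,"twist":0,"grip":-1},{"dx":0,"dy":0,"dz":0,"twist":0,"grip":-1}]'
python3 - <<'E'
from h import *
im,st=snap('top','t5.png'); im,st=snap('wrist','w5.png')
a=cv2.imread('pics/t5.png')[80:300,190:400]; b=cv2.imread('pics/w5.png')
a=cv2.resize(a,None,fx=1.7,fy=1.7,interpolation=cv2.INTER_CUBIC);b=cv2.resize(b,(436,374)[:2])
a=cv2.resize(a,(357,374)); cv2.imwrite('pics/m5.png',np.hstack([a,b]))
E
```

```text
t: 9.15
eef_pos: [0.5474, -0.1747, 0.0377]
ee_rot: [3.141, -0.002, 0.048]
force: [-8.1, 1.8, 19.9]
width: 0.0003
gripper_force: 10.4
t: 11.23
eef_pos: [0.5474, -0.1747, 0.0377]
ee_rot: [3.141, -0.002, 0.048]
force: [-8.2, 2.0, 19.9]
width: 0.0004
gripper_force: 10.4
```

View pics/m5.png

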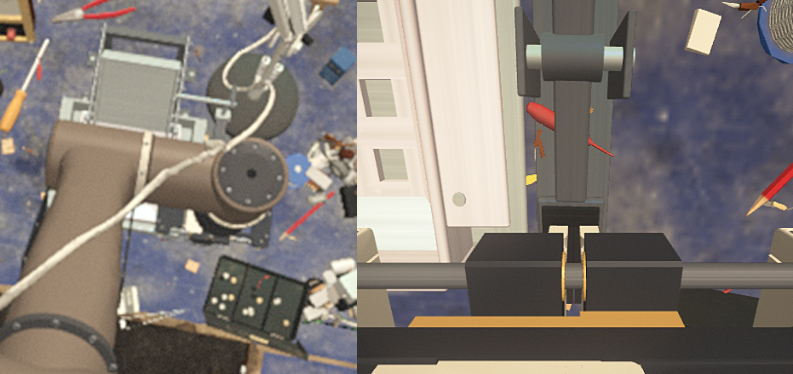

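The pan is tipped and looks empty from above. Letting the pedal up and moving back over the handle for a look.

```bash

python3 -m crank '[{"dx":0,"dy":0,"dz":0.01,"twist":0,"grip":-1},{"dx":0,"dy":0,"dz":0.02,"twist":0,"grip":-1},{"dx":0,"dy":0,"dz":0.03,"twist":0,"grip":-1},{"dx":0,"dy":0,"dz":0.04,"twist":0,"grip":-1},{"dx":0,"dy":0,"dz":0.05,"twist":0,"grip":-1}]' 
python3 -m crank '[{"dx":0,"dy":0,"dz":0.03,"twist":0,"grip":-1},{"dx":0,"dy":0,"dz":0.06,"twist":0,"grip":0},{"dx":0,"dy":0.03,"dz":0.08,"twist":0,"grip":0.5},{"dx":-0.015,"dy":0.07,"dz":0.1,"twist":0,"grip":0.5},{"dx":-0.03,"dy":0.09,"dz":0.12,"twist":0,"grip":0.5}]' 
python3 -m crank '[{"dx":-0.015,"dy":0.03,"dz":0,"twist":0,"grip":0.5},{"dx":-0.031,"dy":0.069,"dz":0,"twist":0,"grip":0.5},{"dx":-0.031,"dy":0.069,"dz":0,"twist":0,"grip":0.5},{"dx":-0.031,"dy":0.069,"dz":0,"twist":0,"grip":0.5},{"dx":-0.031,"dy":0.069,"dz":0,"twist":0,"grip":0.5}]' 
python3 - <<'E'
from h import *
im,st=snap('top','t6.png'); im,st=snap('wrist','w6.png')
print(st['eef_pos'])
a=cv2.imread('pics/t6.png')[90:200,215:335]; b=cv2.imread('pics/w6.png')[:250]
a=cv2.resize(a,(330,302),interpolation=cv2.INTER_CUBIC);b=cv2.resize(b,(470,302))
cv2.imwrite('pics/m6.png',np.hstack([a,b]))
E
```

```text
t: 11.75
eef_pos: [0.5486, -0.1749, 0.0864]
ee_rot: [3.141, -0.003, 0.047]
force: [-0.2, -0.9, 0.3]
width: 0.0001
gripper_force: 0.0
t: 12.17
eef_pos: [0.5172, -0.0836, 0.2052]
ee_rot: [-3.141, 0.0, 0.045]
force: [-0.6, 1.8, 0.4]
width: 0.0217
gripper_force: 0.0
t: 12.58
eef_pos: [0.4865, -0.0157, 0.2052]
ee_rot: [-3.141, -0.001, 0.048]
force: [0.1, 0.8, -0.7]
width: 0.0547
gripper_force: 0.0
[ 0.48654531 -0.01635455  0.20487301]
```

View pics/m6.png

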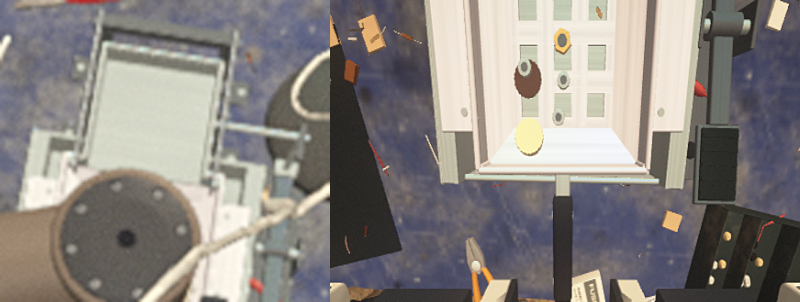

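The pan is empty and level. In the sieve I can see the brown knob with a spacer leaning on it, the cream knob, one nut and more spacers. Gripping the handle, lifting 35 mm and shaking.

```bash

python3 -m crank '[{"dx":0,"dy":0,"dz":-0.04,"twist":0,"grip":0.5},{"dx":0,"dy":0,"dz":-0.08,"twist":0,"grip":0.5},{"dx":0,"dy":0,"dz":-0.12,"twist":0,"grip":0.5},{"dx":0,"dy":0,"dz":-0.15,"twist":0,"grip":0.5},{"dx":0,"dy":0,"dz":-0.16,"twist":0,"grip":0.5}]' 60
python3 -m crank '[{"dx":0,"dy":0,"dz":0,"twist":0,"grip":-1},{"dx":0,"dy":0,"dz":0,"twist":0,"grip":-1},{"dx":0,"dy":0,"dz":0,"twist":0,"grip":-1},{"dx":0,"dy":0,"dz":0,"twist":0,"grip":-1},{"dx":0,"dy":0,"dz":0,"twist":0,"grip":-1}]' 60
python3 -m crank '[{"dx":0,"dy":0,"dz":0,"twist":0,"grip":-1},{"dx":0,"dy":0,"dz":0,"twist":0,"grip":-1},{"dx":0,"dy":0,"dz":0.01,"twist":0,"grip":-1},{"dx":0,"dy":0,"dz":0.02,"twist":0,"grip":-1},{"dx":0,"dy":0,"dz":0.035,"twist":0,"grip":-1}]' 60
python3 -m crank '[{"dx":0,"dy":0.015,"dz":0,"twist":0,"grip":-1},{"dx":0,"dy":-0.015,"dz":0,"twist":0,"grip":-1},{"dx":0,"dy":0.015,"dz":0,"twist":0,"grip":-1},{"dx":0,"dy":-0.015,"dz":0,"twist":0,"grip":-1},{"dx":0,"dy":0,"dz":0,"twist":0,"grip":-1}]' 60
python3 - <<'E'
from h import *
im,st=snap('wrist','w7.png'); print(st['eef_pos'],st['ee_rot'])
E
```

```text
t: 13.1
eef_pos: [0.4834, -0.0185, 0.0399]
ee_rot: [3.14, 0.007, 0.043]
force: [-0.2, 0.0, -0.4]
width: 0.0654
gripper_force: 0.0
t: 13.52
eef_pos: [0.4871, -0.0161, 0.0458]
ee_rot: [-3.141, -0.002, 0.046]
force: [-0.3, -0.1, 0.2]
width: 0.038
gripper_force: 0.0
t: 13.93
eef_pos: [0.4847, -0.0165, 0.0789]
ee_rot: [3.141, 0.003, 0.046]
force: [0.8, 0.3, -3.6]
width: 0.0219
gripper_force: 60.0
t: 14.35
eef_pos: [0.4848, -0.0186, 0.0792]
ee_rot: [3.141, 0.002, 0.045]
force: [-0.3, -3.6, -3.3]
width: 0.0215
gripper_force: 60.1
[ 0.48477037 -0.0186443   0.07921882] [3.14100848e+00 2.27016548e-03 4.51140046e-02]
```

View pics/w7.png

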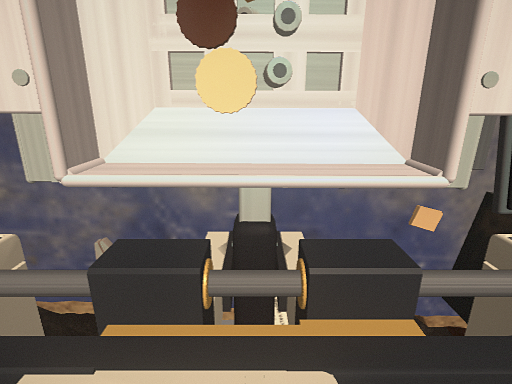

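The lifted sieve shows the cream knob at (225,80), the brown knob at (207,15) and two spacers at (279,70) and (287,15). It needs more shaking.

```bash

python3 -m crank '[{"dx":0,"dy":0.015,"dz":0.007,"twist":0,"grip":-1},{"dx":0.006,"dy":-0.016,"dz":0.007,"twist":0,"grip":-1},{"dx":0.006,"dy":0.015,"dz":0.007,"twist":0,"grip":-1},{"dx":0,"dy":-0.016,"dz":0.007,"twist":0,"grip":-1},{"dx":-0.006,"dy":0.015,"dz":0.007,"twist":0,"grip":-1}]' 60
python3 -m crank '[{"dx":0,"dy":-0.031,"dz":0,"twist":0,"grip":-1},{"dx":0,"dy":0,"dz":0,"twist":0,"grip":-1},{"dx":0.006,"dy":-0.031,"dz":0,"twist":0,"grip":-1},{"dx":0.006,"dy":0,"dz":0,"twist":0,"grip":-1},{"dx":0.006,"dy":-0.031,"dz":0,"twist":0,"grip":-1}]' 60
python3 -m crank '[{"dx":0,"dy":0.031,"dz":0,"twist":0,"grip":-1},{"dx":0,"dy":0,"dz":0,"twist":0,"grip":-1},{"dx":-0.01,"dy":0.031,"dz":0,"twist":0,"grip":-1},{"dx":-0.01,"dy":0,"dz":0,"twist":0,"grip":-1},{"dx":0,"dy":0.031,"dz":0,"twist":0,"grip":-1}]' 60
python3 -m crank '[{"dx":0,"dy":-0.031,"dz":0,"twist":0,"grip":-1},{"dx":0,"dy":0,"dz":0,"twist":0,"grip":-1},{"dx":0.006,"dy":-0.031,"dz":0,"twist":0,"grip":-1},{"dx":0.006,"dy":0,"dz":0,"twist":0,"grip":-1},{"dx":0.006,"dy":-0.031,"dz":0,"twist":0,"grip":-1}]' 60
python3 -m crank '[{"dx":0,"dy":0.031,"dz":0,"twist":0,"grip":-1},{"dx":0,"dy":0,"dz":0,"twist":0,"grip":-1},{"dx":-0.01,"dy":0.031,"dz":0,"twist":0,"grip":-1},{"dx":-0.01,"dy":0.015,"dz":0,"twist":0,"grip":-1},{"dx":-0.006,"dy":0.016,"dz":0,"twist":0,"grip":-1}]' 60
python3 - <<'E'
from h import *
im,st=snap('top','t8.png');im,st=snap('scene','s8.png');im,st=snap('wrist','w8.png'); print(st['eef_pos'],st['ee_rot'])
a=cv2.imread('pics/w8.png')[:190]; old=cv2.imread('pics/w7.png')[:190]
# dark hex/round and colour blobs inside sieve floor region
h=cv2.cvtColor(a,cv2.COLOR_BGR2HSV); m=((h[...,1]>70)|(h[...,2]<110)).astype(np.uint8); m[:, :110]=0; m[:,410:]=0; m[108:]=0
n,l,s,c=cv2.connectedComponentsWithStats(m)
for i in range(1,n):
    if s[i,4]>60: print(s[i].tolist(),c[i].round(),a[l==i].mean(0).round())
p=proj('scene',[.627,-.015,.07]);print(p,proj('top',[.627,-.015,.07]))
E
```

```text
t: 14.82
eef_pos: [0.4784, -0.0083, 0.0859]
ee_rot: [3.14, 0.003, 0.037]
force: [0.0, -1.3, -2.4]
width: 0.0214
gripper_force: 60.0
t: 15.23
eef_pos: [0.488, -0.0256, 0.087]
ee_rot: [-3.141, -0.002, 0.054]
force: [2.1, 2.1, -2.0]
width: 0.0212
gripper_force: 60.0
t: 15.65
eef_pos: [0.4825, -0.0071, 0.0859]
ee_rot: [3.141, 0.005, 0.04]
force: [-0.1, -2.0, -3.4]
width: 0.0218
gripper_force: 60.1
t: 16.07
eef_pos: [0.494, -0.0256, 0.087]
ee_rot: [-3.141, -0.002, 0.054]
force: [2.1, 0.9, -1.6]
width: 0.0215
gripper_force: 60.0
t: 16.48
eef_pos: [0.4845, -0.0167, 0.0864]
ee_rot: [3.142, 0.002, 0.047]
force: [-0.3, -1.7, -1.6]
width: 0.0217
gripper_force: 60.0
[ 0.48643522 -0.01608078  0.08665845] [-3.14152497e+00 -2.34202233e-04  4.59474468e-02]
[168, 0, 97, 57, 3260] [217.  24.] [136. 204. 231.]
[285, 0, 41, 11, 292] [305.   4.] [39. 47. 58.]
[265.17960142 194.99785147] [265.54820201 176.74788033]
```

```bash

python3 -m crank '[{"dx":0,"dy":-0.018,"dz":0,"twist":0,"grip":-1},{"dx":0,"dy":0.018,"dz":0,"twist":0,"grip":-1},{"dx":-0.012,"dy":-0.018,"dz":0,"twist":0,"grip":-1},{"dx":-0.024,"dy":0.018,"dz":0,"twist":0,"grip":-1},{"dx":0,"dy":-0.018,"dz":0,"twist":0,"grip":-1}]' 60
python3 -m crank '[{"dx":-0.024,"dy":0.036,"dz":0,"twist":0,"grip":-1},{"dx":0,"dy":0.0,"dz":0,"twist":0,"grip":-1},{"dx":-0.024,"dy":0.036,"dz":0,"twist":0,"grip":-1},{"dx":0,"dy":0,"dz":0,"twist":0,"grip":-1},{"dx":-0.024,"dy":0.036,"dz":0,"twist":0,"grip":-1}]' 60
python3 -m crank '[{"dx":0,"dy":-0.036,"dz":0,"twist":0,"grip":-1},{"dx":0.012,"dy":0.0,"dz":0,"twist":0,"grip":-1},{"dx":0.012,"dy":-0.036,"dz":0,"twist":0,"grip":-1},{"dx":0.024,"dy":0,"dz":0,"twist":0,"grip":-1},{"dx":0,"dy":-0.036,"dz":0,"twist":0,"grip":-1}]' 60
python3 -m crank '[{"dx":0.024,"dy":0.036,"dz":0,"twist":0,"grip":-1},{"dx":0,"dy":0.0,"dz":0,"twist":0,"grip":-1},{"dx":0.024,"dy":0.036,"dz":0,"twist":0,"grip":-1},{"dx":0,"dy":0,"dz":0,"twist":0,"grip":-1},{"dx":0.024,"dy":0.018,"dz":0,"twist":0,"grip":-1}]' 60
python3 -m crank '[{"dx":0,"dy":0.018,"dz":0,"twist":0,"grip":-1},{"dx":0,"dy":0.018,"dz":0,"twist":0,"grip":-1},{"dx":0,"dy":-0.018,"dz":0,"twist":0,"grip":-1},{"dx":0,"dy":-0.018,"dz":0,"twist":0,"grip":-1},{"dx":0,"dy":0.018,"dz":0,"twist":0,"grip":-1}]' 60
python3 -m crank '[{"dx":0,"dy":0,"dz":0,"twist":0,"grip":-1},{"dx":0,"dy":-0.036,"dz":0,"twist":0,"grip":-1},{"dx":0,"dy":-0.036,"dz":0,"twist":0,"grip":-1},{"dx":0,"dy":0,"dz":0,"twist":0,"grip":-1},{"dx":0,"dy":-0.018,"dz":0,"twist":0,"grip":-1}]' 60
python3 -m crank '[{"dx":-0.02,"dy":0,"dz":0,"twist":0,"grip":-1},{"dx":-0.04,"dy":0,"dz":0,"twist":0,"grip":-1},{"dx":-0.06,"dy":0,"dz":0,"twist":0,"grip":-1},{"dx":-0.06,"dy":0,"dz":0,"twist":0,"grip":-1},{"dx":-0.06,"dy":0,"dz":0,"twist":0,"grip":-1}]' 60
python3 - <<'E'
from h import *
im,st=snap('top','t9.png');im,st=snap('scene','s9.png');im,st=snap('wrist','w9.png'); print(st['eef_pos'],st['ee_rot'])
a=cv2.imread('pics/s9.png')[130:245,205:325];b=cv2.imread('pics/w9.png')[:200,100:420];c=cv2.imread('pics/t9.png')[100:240,210:330]
f=lambda x,w:cv2.resize(x,(w,400),interpolation=cv2.INTER_CUBIC)
top=np.hstack([f(a,420),f(c,343)]); b=cv2.resize(b,(320,200)); 
o=np.zeros((600,763,3),np.uint8);o[:400]=top;o[400:,:320]=b;cv2.imwrite('pics/m9.png',o)
E
```

```text
t: 17.05
eef_pos: [0.4819, -0.0198, 0.0864]
ee_rot: [-3.14, 0.001, 0.062]
force: [1.6, 2.2, -1.5]
width: 0.0217
gripper_force: 60.0
t: 17.47
eef_pos: [0.4658, -0.0099, 0.085]
ee_rot: [3.138, 0.002, 0.032]
force: [3.0, 3.0, -3.0]
width: 0.0216
gripper_force: 60.1
t: 17.88
eef_pos: [0.4706, -0.0264, 0.0876]
ee_rot: [-3.141, -0.007, 0.053]
force: [2.9, 2.3, 0.3]
width: 0.0215
gripper_force: 60.1
t: 18.3
eef_pos: [0.4772, -0.0191, 0.0838]
ee_rot: [3.14, 0.012, 0.044]
force: [-4.2, -5.7, -3.3]
width: 0.0215
gripper_force: 60.1
t: 18.72
eef_pos: [0.4857, -0.001, 0.086]
ee_rot: [3.141, 0.003, 0.04]
force: [1.6, -2.4, -3.1]
width: 0.0216
gripper_force: 60.0
t: 19.13
eef_pos: [0.4885, -0.0092, 0.087]
ee_rot: [-3.141, -0.002, 0.052]
force: [0.4, 2.0, -2.2]
width: 0.0219
gripper_force: 60.0
t: 19.55
eef_pos: [0.4262, -0.015, 0.0868]
ee_rot: [-3.141, -0.0, 0.047]
force: [1.7, 0.1, -2.2]
width: 0.0218
gripper_force: 60.0
[ 0.42776031 -0.01465177  0.08692947] [-3.14133644e+00 -1.12426653e-03  4.63360133e-02]
```

View pics/m9.png

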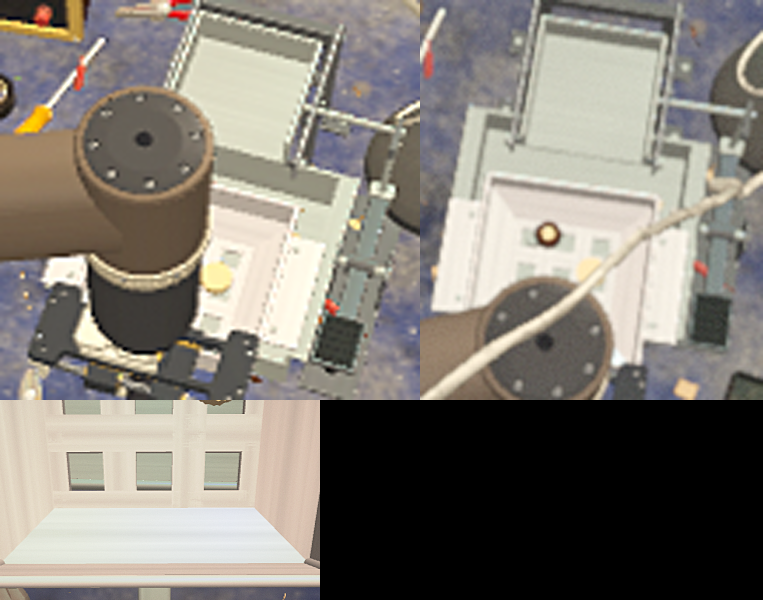

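The front two-thirds of the sieve holds only the brown knob at (547,233) and the cream knob at (590,268), so I'll check whether the pale centre on the brown knob is its own cap.

```bash
python3 - <<'E'
from h import *
a=cv2.imread('pics/top0.png'); b=cv2.imread('pics/t9.png')
u0=(int(85+459/2.7),int(90+138/2.7)); u1=(int(210+(547-420)*120/343),int(100+233*140/400))
for im,u in((a,u0),(b,u1)):
    x,y=u; print(u); print(im[y-5:y+6,x-5:x+6].mean(2).astype(int)); print(im[y-2:y+3,x-2:x+3].reshape(-1,3).max(0))
    p=im[y-5:y+6,x-5:x+6].reshape(-1,3); k=p[p.mean(1).argsort()]; print(k[-6:].tolist())
E
```

```text
(255, 141)
[[201 207 205 195 178 175 182 191 200 205 201]
 [208 200 185 147 105 105 110 139 181 200 202]
 [200 173 120  92 115 151 130  94 128 181 201]
 [174 119  90 162 196 213 206 150  79 144 195]
 [162  78 103 197 221 225 229 186  87 107 186]
 [145  64  97 198 220 221 225 183  81  77 180]
 [146  57  69 160 199 207 195 150  64  73 181]
 [170  81  50  77 139 148 113  69  44  82 181]
 [180 117  51  40  62  65  52  40  55 127 189]
 [197 164 103  56  40  39  37  71 124 178 198]
 [206 200 182 154 115 103 112 156 184 201 201]]
[189 244 255]
[[175, 230, 255], [176, 232, 255], [176, 233, 255], [183, 237, 255], [182, 238, 255], [189, 244, 255]]
(254, 181)
[[219 218 217 218 217 213 215 219 219 217 217]
 [230 228 230 213 190 171 173 189 209 219 216]
 [238 230 212 175 116  96  95 111 164 215 229]
 [231 206 139  95 152 187 177 124  96 191 232]
 [208 160  87 138 207 228 227 186 103 131 206]
 [185 130  72 161 212 226 227 209 138  78 159]
 [186 116  59 121 214 227 227 205 132  60 136]
 [198 144  66  83 179 206 195 157  82  70 169]
 [206 165  85  42  75 103  99  66  54 105 188]
 [183 166 127  81  58  53  51  55  98 163 201]
 [202 200 209 191 156 119 126 137 170 204 208]]
[189 241 255]
[[221, 231, 238], [221, 233, 237], [221, 232, 239], [222, 233, 239], [222, 234, 240], [230, 240, 246]]
```

The centre is the knob's own cream cap (B far below R, as at the start). The sieve holds only knobs. Carrying it back to the mat spot.

```bash

python3 -m crank '[{"dx":-0.014,"dy":0,"dz":0.02,"twist":0,"grip":-1},{"dx":-0.014,"dy":0,"dz":0.05,"twist":0,"grip":-1},{"dx":-0.014,"dy":0,"dz":0.085,"twist":0,"grip":-1},{"dx":-0.014,"dy":0,"dz":0.12,"twist":0,"grip":-1},{"dx":-0.014,"dy":0,"dz":0.148,"twist":0,"grip":-1}]' 60
python3 -m crank '[{"dx":0,"dy":0.02,"dz":0,"twist":4,"grip":-1},{"dx":0,"dy":0.045,"dz":0,"twist":9,"grip":-1},{"dx":0,"dy":0.075,"dz":0,"twist":14,"grip":-1},{"dx":0,"dy":0.105,"dz":0,"twist":19,"grip":-1},{"dx":0,"dy":0.135,"dz":0,"twist":24,"grip":-1}]' 60
python3 -m crank '[{"dx":0,"dy":0.03,"dz":0,"twist":5,"grip":-1},{"dx":0,"dy":0.06,"dz":0,"twist":10,"grip":-1},{"dx":0,"dy":0.09,"dz":0,"twist":15,"grip":-1},{"dx":0.006,"dy":0.12,"dz":0,"twist":20,"grip":-1},{"dx":0.006,"dy":0.137,"dz":0,"twist":24,"grip":-1}]' 60
python3 -m crank '[{"dx":0,"dy":0,"dz":-0.02,"twist":0,"grip":-1},{"dx":0,"dy":0,"dz":-0.05,"twist":0,"grip":-1},{"dx":0,"dy":0,"dz":-0.085,"twist":0,"grip":-1},{"dx":0,"dy":0,"dz":-0.12,"twist":0,"grip":-1},{"dx":0,"dy":0,"dz":-0.15,"twist":0,"grip":-1}]' 60
python3 -m crank '[{"dx":0,"dy":0,"dz":-0.02,"twist":0,"grip":-1},{"dx":0,"dy":0,"dz":-0.035,"twist":0,"grip":-1},{"dx":0,"dy":0,"dz":-0.045,"twist":0,"grip":-1},{"dx":0,"dy":0,"dz":-0.055,"twist":0,"grip":-1},{"dx":0,"dy":0,"dz":-0.058,"twist":0,"grip":-1}]' 60
python3 -m crank '[{"dx":0,"dy":0,"dz":0,"twist":0,"grip":-1},{"dx":0,"dy":0,"dz":-0.001,"twist":0,"grip":-1},{"dx":0,"dy":0,"dz":-0.002,"twist":0,"grip":-1},{"dx":0,"dy":0,"dz":-0.002,"twist":0,"grip":-1},{"dx":0,"dy":0,"dz":-0.002,"twist":0,"grip":-1}]' 60
```

```text
t: 20.12
eef_pos: [0.4139, -0.0149, 0.2373]
ee_rot: [-3.141, -0.002, 0.046]
force: [0.8, 0.2, -2.0]
width: 0.0214
gripper_force: 60.0
t: 20.53
eef_pos: [0.4133, 0.1215, 0.2348]
ee_rot: [-3.141, -0.0, 0.468]
force: [1.1, -0.6, -1.8]
width: 0.0216
gripper_force: 60.0
t: 20.95
eef_pos: [0.4201, 0.2603, 0.2343]
ee_rot: [3.141, -0.0, 0.889]
force: [-0.2, 0.4, -1.6]
width: 0.0216
gripper_force: 60.0
t: 21.37
eef_pos: [0.419, 0.2569, 0.0824]
ee_rot: [-3.141, 0.001, 0.883]
force: [0.3, 0.5, -3.1]
width: 0.0216
gripper_force: 60.0
t: 21.78
eef_pos: [0.419, 0.2565, 0.0251]
ee_rot: [3.141, 0.003, 0.883]
force: [-8.0, -5.2, 16.7]
width: 0.0219
gripper_force: 60.0
t: 22.2
eef_pos: [0.4195, 0.2572, 0.0253]
ee_rot: [3.141, -0.001, 0.884]
force: [-3.0, -3.6, 6.4]
width: 0.0217
gripper_force: 60.0
```

```bash

python3 -m crank '[{"dx":0,"dy":0,"dz":0,"twist":0,"grip":0},{"dx":0,"dy":0,"dz":0,"twist":0,"grip":0.5},{"dx":0,"dy":0,"dz":0,"twist":0,"grip":0.5},{"dx":0,"dy":0,"dz":0,"twist":0,"grip":0.5},{"dx":0,"dy":0,"dz":0,"twist":0,"grip":0.5}]' 60
python3 -m crank '[{"dx":0,"dy":0,"dz":0,"twist":0,"grip":0.5},{"dx":0,"dy":0,"dz":0.04,"twist":0,"grip":0.5},{"dx":0,"dy":0,"dz":0.08,"twist":0,"grip":0.5},{"dx":0,"dy":0,"dz":0.12,"twist":0,"grip":0.5},{"dx":0,"dy":0,"dz":0.16,"twist":0,"grip":0.5}]' 60
python3 -m crank '[{"dx":0.017,"dy":0.022,"dz":0.02,"twist":0,"grip":0.5},{"dx":0.034,"dy":0.043,"dz":0.02,"twist":0,"grip":0.5},{"dx":0.052,"dy":0.065,"dz":0.02,"twist":0,"grip":0.5},{"dx":0.07,"dy":0.087,"dz":0.02,"twist":0,"grip":0.5},{"dx":0.087,"dy":0.108,"dz":0.02,"twist":0,"grip":0.5}]' 60
python3 -m crank '[{"dx":0,"dy":0,"dz":0,"twist":0,"grip":0.5},{"dx":0,"dy":0,"dz":0,"twist":0,"grip":0.5},{"dx":0,"dy":0,"dz":0,"twist":0,"grip":0.5},{"dx":0,"dy":0,"dz":0,"twist":0,"grip":0.5},{"dx":0,"dy":0,"dz":0,"twist":0,"grip":0.5}]' >/dev/null
python3 - <<'E'
from h import *
im,st=snap('top','t10.png');snap('scene','s10.png')
im,st=snap('wrist','w10.png'); print(st['eef_pos'],st['ee_rot'])
hs=cv2.cvtColor(cv2.imread('pics/w10.png'),cv2.COLOR_BGR2HSV)
cream=cv2.inRange(hs,(18,70,150),(35,255,255)); dark=cv2.inRange(hs,(0,60,0),(20,255,110))
for nm,m in(('cream',cream),('brown',dark)):
    n,l,s,c=cv2.connectedComponentsWithStats(m)
    for i in range(1,n):
        if s[i,4]>150: print(nm,s[i].tolist(),c[i].round(1),ray('wrist',c[i],.02,st).round(4))
print(proj('wrist',[.509,.364,.008],st))
a=cv2.imread('pics/t10.png');t=cv2.imread('pics/top0.png')
top=a[95:240,210:330];tin=t[220:295,300:400];w=cv2.imread('pics/w10.png');s=cv2.imread('pics/scene0.png')[235:305,285:365]
f=lambda x,w,h:cv2.resize(x,(w,h),interpolation=cv2.INTER_CUBIC)
o=np.zeros((600,800,3),np.uint8)
o[:320,:400]=f(w,400,320);o[:400,400:]=f(top,400,400)[:,:];o[320:,:370]=f(tin,370,280);o[400:,400:640]=f(s,240,200)
cv2.imwrite('pics/m10.png',o)
E
```

```text
t: 22.62
eef_pos: [0.4192, 0.2573, 0.0246]
ee_rot: [3.142, -0.0, 0.884]
force: [0.6, 0.7, -0.2]
width: 0.0492
gripper_force: 0.0
t: 23.03
eef_pos: [0.4188, 0.2567, 0.1864]
ee_rot: [3.142, 0.0, 0.884]
force: [0.6, 0.4, -0.8]
width: 0.0656
gripper_force: 0.0
t: 23.45
eef_pos: [0.5069, 0.3662, 0.2047]
ee_rot: [-3.141, -0.001, 0.884]
force: [0.1, 0.2, 0.2]
width: 0.0657
gripper_force: 0.0
[0.5058085  0.36476658 0.20514161] [-3.14155959e+00 -7.82173749e-04  8.83763963e-01]
cream [256, 143, 28, 28, 560] [269.7 156.5] [0.5342 0.3691 0.02  ]
cream [373, 154, 20, 21, 157] [383.1 163.9] [0.6327 0.277  0.02  ]
cream [394, 183, 19, 23, 160] [402.8 194.8] [0.631 0.229 0.02 ]
cream [125, 266, 12, 39, 174] [128.6 285.7] [0.2771 0.3522 0.02  ]
brown [272, 0, 30, 19, 373] [286.5   7.1] [0.643  0.4787 0.02  ]
brown [280, 0, 40, 37, 326] [303.2  17.4] [0.6507 0.4603 0.02  ]
brown [291, 0, 87, 52, 1540] [334.1  22.7] [0.6726 0.4362 0.02  ]
brown [438, 4, 53, 81, 3209] [463.4  42.4] [0.7676 0.3346 0.02  ]
brown [0, 63, 170, 196, 13351] [ 58.  181.9] [0.3173 0.5068 0.02  ]
brown [432, 88, 59, 38, 680] [459.3 109.1] [0.7321 0.2763 0.02  ]
brown [458, 90, 23, 26, 243] [472.6 101.6] [0.7474 0.2741 0.02  ]
brown [244, 119, 24, 31, 164] [253.6 132.4] [0.5373 0.4027 0.02  ]
brown [279, 166, 15, 14, 162] [285.6 172.4] [0.5371 0.3421 0.02  ]
brown [362, 258, 19, 51, 333] [372.5 282.9] [0.5349 0.1469 0.02  ]
[255.78607489 170.90191903]
```

View pics/m10.png

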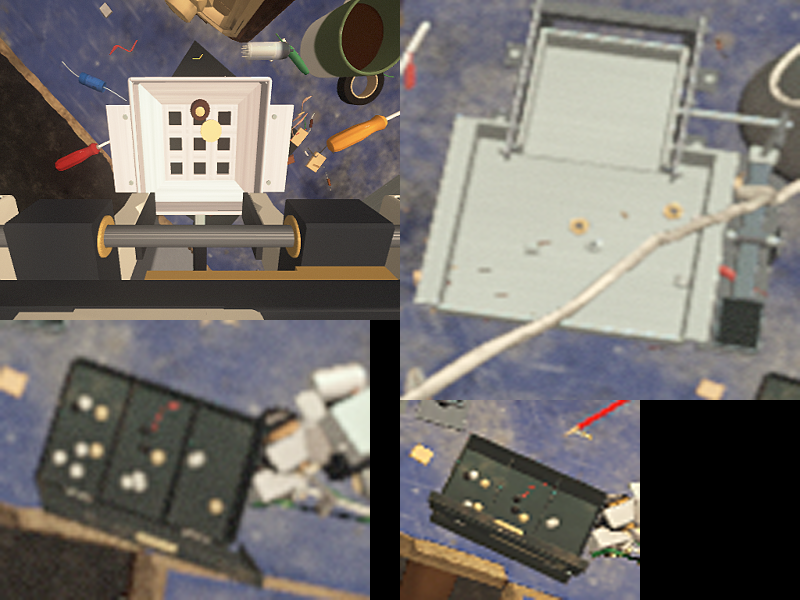

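The sieve on the mat holds only the brown knob (wrist px ~(256,131)) and the cream knob (269,156). The tray shows nuts and spacers, with the boom hiding some of it. The tin's lid plate with its latch stands on the robot's side of the tin. Measuring the brown knob and counting the tray pieces.

```bash
python3 - <<'E'
from h import *
st=arm.get_state()
w=cv2.imread('pics/w10.png'); hs=cv2.cvtColor(w,cv2.COLOR_BGR2HSV)
m=np.zeros(w.shape[:2],np.uint8); m[112:156,236:284]=(cv2.inRange(hs,(0,60,0),(25,255,150)))[112:156,236:284]
n,l,s,c=cv2.connectedComponentsWithStats(m); i=1+s[1:,4].argmax(); print(s[i])
ct=max(cv2.findContours((l==i).astype(np.uint8),0,1)[0],key=len); (u,v),r=cv2.minEnclosingCircle(ct); print('brown',u,v,r)
k=ray('wrist',(u,v),.016,st); print(k, 'diam',2*r*(st['eef_pos'][2]+.159-.016)/.955/294)
c=cv2.inRange(hs,(18,70,150),(35,255,255)); ct=max(cv2.findContours(c[140:175,250:290],0,1)[0],key=len); (u,v),r=cv2.minEnclosingCircle(ct);print('cream',u+250,v+140,r,ray('wrist',(u+250,v+140),.02,st))
print('tcp',st['eef_pos'], 'x-dir',np.cos(st['ee_rot'][2]),np.sin(st['ee_rot'][2]))
# tray pieces: difference between start and now
a=cv2.imread('pics/top0.png').astype(int);b=cv2.imread('pics/t10.png').astype(int)
d=(np.abs(a-b).max(2)>40).astype(np.uint8); d[:130]=0;d[215:]=0;d[:,:215]=0;d[:,312:]=0
n,l,s,c=cv2.connectedComponentsWithStats(d)
for i in range(1,n):
    if s[i,4]>3: print(s[i].tolist(),c[i].round(1),b[l==i].mean(0).astype(int))
a=cv2.imread('pics/scene0.png').astype(int);b=cv2.imread('pics/s10.png').astype(int)
d=(np.abs(a-b).max(2)>40).astype(np.uint8); d[:150]=0;d[245:]=0;d[:,:215]=0;d[:,320:]=0
n,l,s,c=cv2.connectedComponentsWithStats(d)
for i in range(1,n):
    if s[i,4]>3: print('sc',s[i].tolist(),c[i].round(1),ray('scene',c[i],.008).round(3),b[l==i].mean(0).astype(int))
E
```

```text
[243 119  26  31 430]
brown 254.6764678955078 134.55882263183594 15.909934997558594
[0.53645774 0.39975445 0.016     ] diam 0.03945072163875814
cream 269.53521156311035 156.3755874633789 13.632439613342285 [0.53422591 0.36944699 0.02      ]
tcp [0.50584049 0.36481385 0.20510259] x-dir 0.6342617616897923 0.7731183723455038
[252, 130, 11, 4, 25] [257.4 131.4] [191 207 205]
[267, 135, 5, 6, 26] [269.  137.5] [192 208 206]
[250, 137, 10, 10, 75] [254.8 141.6] [192 208 206]
[266, 143, 6, 6, 28] [268.2 145.4] [193 209 207]
[289, 169, 5, 5, 19] [291.4 171.3] [128 175 201]
[261, 175, 5, 5, 21] [263.1 176.8] [131 177 204]
sc [256, 150, 12, 16, 99] [261.2 157.8] [0.815 0.061 0.008] [194 216 219]
sc [273, 154, 4, 3, 9] [274.6 154.7] [0.847 0.016 0.008] [194 217 218]
sc [268, 158, 8, 11, 47] [271.2 162.6] [0.806 0.017 0.008] [195 218 219]
sc [286, 197, 6, 6, 23] [288.7 199.7] [ 0.671 -0.094  0.008] [108 179 210]
sc [261, 198, 6, 6, 24] [263.8 200.7] [ 0.637 -0.009  0.008] [109 175 207]
sc [249, 205, 4, 2, 5] [250.2 205.6] [0.6   0.032 0.008] [140 162 166]
sc [265, 207, 4, 2, 5] [266.4 207.4] [ 0.613 -0.027  0.008] [120 138 142]
sc [287, 220, 3, 2, 4] [287.8 220.8] [ 0.587 -0.116  0.008] [ 93 105 109]
```

All five small pieces (2 nuts, 3 spacers) are in the tray. Picking up the brown knob at (0.539,0.400).

```bash

python3 -m crank '[{"dx":0.033,"dy":0.035,"dz":-0.02,"twist":0,"grip":0.5},{"dx":0.033,"dy":0.035,"dz":-0.05,"twist":0,"grip":0.5},{"dx":0.033,"dy":0.035,"dz":-0.08,"twist":0,"grip":0.5},{"dx":0.033,"dy":0.035,"dz":-0.11,"twist":0,"grip":0.5},{"dx":0.033,"dy":0.035,"dz":-0.14,"twist":0,"grip":0.5}]' 15
python3 -m crank '[{"dx":0,"dy":0,"dz":-0.02,"twist":0,"grip":0.5},{"dx":0,"dy":0,"dz":-0.035,"twist":0,"grip":0.5},{"dx":0,"dy":0,"dz":-0.046,"twist":0,"grip":0.5},{"dx":0,"dy":0,"dz":-0.053,"twist":0,"grip":0.5},{"dx":0,"dy":0,"dz":-0.053,"twist":0,"grip":0.5}]' 15
python3 -m crank '[{"dx":0,"dy":0,"dz":0,"twist":0,"grip":-1},{"dx":0,"dy":0,"dz":0,"twist":0,"grip":-1},{"dx":0,"dy":0,"dz":0,"twist":0,"grip":-1},{"dx":0,"dy":0,"dz":0,"twist":0,"grip":-1},{"dx":0,"dy":0,"dz":0,"twist":0,"grip":-1}]' 15
python3 -m crank '[{"dx":0,"dy":0,"dz":0,"twist":0,"grip":-1},{"dx":0,"dy":0,"dz":0,"twist":0,"grip":-1},{"dx":0,"dy":0,"dz":0.01,"twist":0,"grip":-1},{"dx":0,"dy":0,"dz":0.04,"twist":0,"grip":-1},{"dx":0,"dy":0,"dz":0.08,"twist":0,"grip":-1}]' 15
```

```text
t: 24.43
eef_pos: [0.539, 0.4, 0.0635]
ee_rot: [-3.142, -0.001, 0.884]
force: [0.2, 0.3, 0.2]
width: 0.0658
gripper_force: 0.0
t: 24.85
eef_pos: [0.5386, 0.3996, 0.0104]
ee_rot: [-3.142, 0.002, 0.884]
force: [0.3, -0.4, 0.3]
width: 0.0658
gripper_force: 0.0
t: 25.27
eef_pos: [0.5393, 0.4004, 0.0124]
ee_rot: [-3.142, -0.001, 0.884]
force: [-0.0, 0.4, -0.2]
width: 0.0376
gripper_force: 0.0
t: 25.68
eef_pos: [0.5374, 0.3983, 0.0896]
ee_rot: [-3.141, 0.007, 0.883]
force: [0.6, 0.5, 0.1]
width: 0.0275
gripper_force: 14.8
```

Holding the brown knob (27.5 mm opening, 15 N). Carrying it over towards the tin.

```bash

python3 -m crank '[{"dx":0,"dy":0,"dz":0.04,"twist":0,"grip":-1},{"dx":0,"dy":0,"dz":0.08,"twist":0,"grip":-1},{"dx":-0.01,"dy":-0.02,"dz":0.11,"twist":-4,"grip":-1},{"dx":-0.02,"dy":-0.04,"dz":0.14,"twist":-8,"grip":-1},{"dx":-0.03,"dy":-0.07,"dz":0.16,"twist":-12,"grip":-1}]' 15
python3 -m crank '[{"dx":-0.014,"dy":-0.036,"dz":0,"twist":-4,"grip":-1},{"dx":-0.028,"dy":-0.072,"dz":0,"twist":-8,"grip":-1},{"dx":-0.042,"dy":-0.108,"dz":0,"twist":-12,"grip":-1},{"dx":-0.056,"dy":-0.144,"dz":0,"twist":-16,"grip":-1},{"dx":-0.07,"dy":-0.18,"dz":0,"twist":-20,"grip":-1}]' 15
python3 -m crank '[{"dx":0,"dy":-0.04,"dz":0,"twist":-4,"grip":-1},{"dx":0,"dy":-0.08,"dz":0,"twist":-8,"grip":-1},{"dx":0,"dy":-0.12,"dz":0,"twist":-12,"grip":-1},{"dx":0,"dy":-0.16,"dz":0,"twist":-16,"grip":-1},{"dx":0,"dy":-0.2,"dz":0,"twist":-20,"grip":-1}]' 15
python3 -m crank '[{"dx":0,"dy":-0.04,"dz":0,"twist":-4,"grip":-1},{"dx":0,"dy":-0.08,"dz":0,"twist":-5,"grip":-1},{"dx":0,"dy":-0.12,"dz":0,"twist":-5,"grip":-1},{"dx":0,"dy":-0.16,"dz":0,"twist":-5,"grip":-1},{"dx":0,"dy":-0.19,"dz":0,"twist":-5,"grip":-1}]' 15
python3 -m crank '[{"dx":0,"dy":0,"dz":0,"twist":0,"grip":-1},{"dx":0,"dy":0,"dz":0,"twist":0,"grip":-1},{"dx":0,"dy":0,"dz":0,"twist":0,"grip":-1},{"dx":0,"dy":0,"dz":0,"twist":0,"grip":-1},{"dx":0,"dy":0,"dz":0,"twist":0,"grip":-1}]' 15 >/dev/null
python3 - <<'E'
from h import *
im,st=snap('wrist','w11.png');print(st['eef_pos'],st['ee_rot'],st['q']);import json
json.dump([list(map(float,st['eef_pos'])),list(map(float,st['ee_rot']))],open('st11.json','w'))
snap('top','t11.png');snap('scene','s11.png')
w=cv2.imread('pics/w11.png');t=cv2.imread('pics/t11.png')[215:300,295:400];s=cv2.imread('pics/s11.png')[230:310,280:370]
o=np.zeros((600,800,3),np.uint8); o[:384,:512]=w; f=lambda x,w,h:cv2.resize(x,(w,h),interpolation=cv2.INTER_CUBIC)
o[384:,:267]=f(t,267,216);o[384:,280:523]=f(s,243,216);cv2.imwrite('pics/m11.png',o)
E
```

```text
t: 26.1
eef_pos: [0.5094, 0.3308, 0.2554]
ee_rot: [-3.142, -0.004, 0.672]
force: [1.7, 0.5, 0.1]
width: 0.0278
gripper_force: 14.8
t: 26.52
eef_pos: [0.438, 0.1484, 0.2523]
ee_rot: [-3.141, -0.001, 0.322]
force: [0.7, -0.2, -0.1]
width: 0.0275
gripper_force: 14.8
t: 26.93
eef_pos: [0.4384, -0.0517, 0.2528]
ee_rot: [-3.141, -0.002, -0.026]
force: [1.8, -0.0, -0.4]
width: 0.0274
gripper_force: 14.8
t: 27.35
eef_pos: [0.4384, -0.2426, 0.2525]
ee_rot: [3.141, -0.001, -0.112]
force: [1.2, -0.2, 0.4]
width: 0.0275
gripper_force: 14.8
[ 0.43919921 -0.23892044  0.2519634 ] [-3.14150763e+00 -6.53888592e-04 -1.09391217e-01] [-1.04576276e-01  4.99650238e-02 -3.24629882e-01 -8.80026684e-05
 -1.19554713e+00  1.56601364e+00]
```

View pics/m11.png

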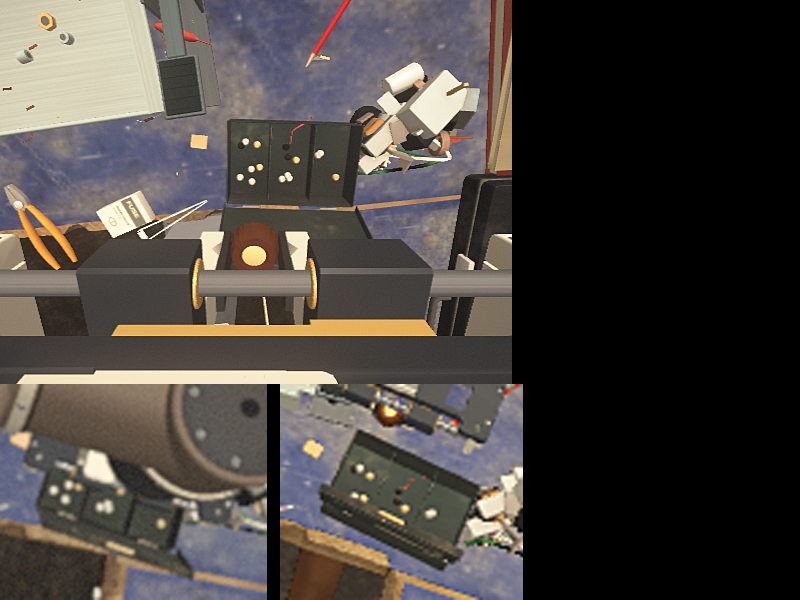

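The wrist view clearly shows the tin. Its rim corners are about (230,121), (362,124), (226,204) and (357,207). The hinge and lid are on the robot side, leaning towards the robot, and the knob is still in the fingers.

```bash
python3 - <<'E'
from h import *
import json;p,r=json.load(open('st11.json'));st={'eef_pos':np.array(p),'ee_rot':np.array(r)}
P=[ray('wrist',u,.051,st) for u in[(230,121),(362,124),(226,204),(357,207)]];print(np.array(P).round(4));print(np.mean(P,0))
for u in [(223,207),(369,238)]: print(ray('wrist',u,.155,st).round(3))
E
```

```text
[[ 0.5035 -0.2169  0.051 ]
 [ 0.483  -0.3727  0.051 ]
 [ 0.4007 -0.1979  0.051 ]
 [ 0.3782 -0.3662  0.051 ]]
[ 0.44134876 -0.28841873  0.051     ]
[ 0.433 -0.209  0.155]
[ 0.387 -0.343  0.155]
```

```bash

python3 -m crank '[{"dx":0.006,"dy":-0.025,"dz":0,"twist":-1,"grip":-1},{"dx":0.012,"dy":-0.05,"dz":-0.01,"twist":-1,"grip":-1},{"dx":0.012,"dy":-0.05,"dz":-0.05,"twist":-1,"grip":-1},{"dx":0.012,"dy":-0.05,"dz":-0.09,"twist":-1,"grip":-1},{"dx":0.012,"dy":-0.05,"dz":-0.13,"twist":-1,"grip":-1}]' 15
python3 -m crank '[{"dx":0,"dy":0,"dz":-0.025,"twist":0,"grip":-1},{"dx":0,"dy":0,"dz":-0.045,"twist":0,"grip":-1},{"dx":0,"dy":0,"dz":-0.06,"twist":0,"grip":-1},{"dx":0,"dy":0,"dz":-0.065,"twist":0,"grip":-1},{"dx":0,"dy":0,"dz":-0.065,"twist":0,"grip":-1}]' 15
```

```text
t: 28.33
eef_pos: [0.4514, -0.2898, 0.1207]
ee_rot: [3.141, -0.002, -0.128]
force: [0.5, -0.4, -2.0]
width: 0.0277
gripper_force: 14.8
t: 28.75
eef_pos: [0.4505, -0.2893, 0.0555]
ee_rot: [-3.141, 0.003, -0.128]
force: [0.5, 0.0, -0.2]
width: 0.0275
gripper_force: 14.8
```

```bash

python3 -m crank '[{"dx":0,"dy":0,"dz":0,"twist":0,"grip":0.3},{"dx":0,"dy":0,"dz":0,"twist":0,"grip":0.3},{"dx":0,"dy":0,"dz":0,"twist":0,"grip":0.3},{"dx":0,"dy":0,"dz":0,"twist":0,"grip":0.3},{"dx":0,"dy":0,"dz":0,"twist":0,"grip":0.3}]' 15
python3 -m crank '[{"dx":0,"dy":0,"dz":0.04,"twist":0,"grip":0.3},{"dx":0,"dy":0,"dz":0.08,"twist":0,"grip":0.3},{"dx":0,"dy":0,"dz":0.12,"twist":0,"grip":0.3},{"dx":0,"dy":0,"dz":0.16,"twist":0,"grip":0.3},{"dx":0,"dy":0,"dz":0.2,"twist":0,"grip":0.3}]' 15
python3 - <<'E'
from h import *
im,st=snap('wrist','w12.png');print(st['eef_pos'])
hs=cv2.cvtColor(cv2.imread('pics/w12.png'),cv2.COLOR_BGR2HSV)
for nm,lo,hi in(('cream',(15,60,150),(35,255,255)),('brown',(0,90,30),(15,255,140))):
    n,l,s,c=cv2.connectedComponentsWithStats(cv2.inRange(hs,lo,hi))
    for i in range(1,n):
        p=ray('wrist',c[i],.02,st)
        if s[i,4]>30 and .35<p[0]<.52 and -.4<p[1]<-.18: print(nm,s[i].tolist(),p.round(3))
E
```

```text
t: 29.17
eef_pos: [0.4515, -0.29, 0.0574]
ee_rot: [3.141, -0.002, -0.129]
force: [0.3, -0.3, 0.1]
width: 0.0536
gripper_force: 0.0
t: 29.58
eef_pos: [0.4505, -0.2898, 0.2592]
ee_rot: [3.142, -0.001, -0.129]
force: [0.7, -0.3, -2.0]
width: 0.057
gripper_force: 0.0
[ 0.45049185 -0.2897856   0.25917478]
cream [325, 132, 15, 14, 62] [ 0.474 -0.397  0.02 ]
cream [219, 153, 7, 7, 35] [ 0.469 -0.247  0.02 ]
cream [249, 158, 11, 9, 78] [ 0.455 -0.291  0.02 ]
cream [222, 175, 7, 7, 36] [ 0.439 -0.247  0.02 ]
cream [297, 183, 7, 7, 34] [ 0.414 -0.349  0.02 ]
cream [211, 215, 56, 4, 138] [ 0.378 -0.263  0.02 ]
brown [244, 151, 22, 21, 262] [ 0.458 -0.291  0.02 ]
```

The brown knob lies in the tin's middle bay at (0.456,-0.291). Going back for the cream one.

```bash

python3 -m crank '[{"dx":0,"dy":0.04,"dz":0,"twist":4,"grip":0.5},{"dx":0,"dy":0.08,"dz":0,"twist":8,"grip":0.5},{"dx":0,"dy":0.12,"dz":0,"twist":12,"grip":0.5},{"dx":-0.01,"dy":0.16,"dz":0,"twist":16,"grip":0.5},{"dx":-0.01,"dy":0.2,"dz":0,"twist":20,"grip":0.5}]' 15
python3 -m crank '[{"dx":0,"dy":0.04,"dz":0,"twist":4,"grip":0.5},{"dx":0,"dy":0.08,"dz":0,"twist":8,"grip":0.5},{"dx":0,"dy":0.12,"dz":0,"twist":12,"grip":0.5},{"dx":0,"dy":0.16,"dz":0,"twist":16,"grip":0.5},{"dx":0,"dy":0.2,"dz":0,"twist":20,"grip":0.5}]' 15
python3 -m crank '[{"dx":0.01,"dy":0.038,"dz":0,"twist":4,"grip":0.5},{"dx":0.02,"dy":0.076,"dz":0,"twist":8,"grip":0.5},{"dx":0.03,"dy":0.114,"dz":0,"twist":12,"grip":0.5},{"dx":0.04,"dy":0.15,"dz":0,"twist":15,"grip":0.5},{"dx":0.05,"dy":0.185,"dz":0,"twist":18,"grip":0.5}]' 15
python3 -m crank '[{"dx":0.015,"dy":0.035,"dz":-0.02,"twist":0,"grip":0.5},{"dx":0.015,"dy":0.07,"dz":-0.055,"twist":0,"grip":0.5},{"dx":0.015,"dy":0.07,"dz":-0.055,"twist":0,"grip":0.5},{"dx":0.015,"dy":0.07,"dz":-0.055,"twist":0,"grip":0.5},{"dx":0.015,"dy":0.07,"dz":-0.055,"twist":0,"grip":0.5}]' 15
python3 - <<'E'
from h import *
im,st=snap('wrist','w13.png');print(st['eef_pos'],st['ee_rot'])
hs=cv2.cvtColor(cv2.imread('pics/w13.png'),cv2.COLOR_BGR2HSV)
n,l,s,c=cv2.connectedComponentsWithStats(cv2.inRange(hs,(18,70,150),(35,255,255)))
for i in range(1,n):
    if s[i,4]>200: p=ray('wrist',c[i],.019,st);print(s[i].tolist(),p.round(4),(p-st['eef_pos']).round(4))
E
```

```text
t: 30.05
eef_pos: [0.4395, -0.0886, 0.2569]
ee_rot: [-3.141, -0.001, 0.223]
force: [1.2, 0.3, -1.3]
width: 0.0655
gripper_force: 0.0
t: 30.47
eef_pos: [0.4405, 0.1121, 0.2572]
ee_rot: [-3.141, -0.002, 0.573]
force: [0.8, -0.7, 0.8]
width: 0.0657
gripper_force: 0.0
t: 30.88
eef_pos: [0.4911, 0.2972, 0.2569]
ee_rot: [-3.142, -0.001, 0.887]
force: [0.5, -0.2, 0.7]
width: 0.0659
gripper_force: 0.0
t: 31.3
eef_pos: [0.5059, 0.3648, 0.2014]
ee_rot: [3.141, 0.001, 0.885]
force: [0.7, -0.6, 1.2]
width: 0.0658
gripper_force: 0.0
[0.50587548 0.36480493 0.20140704] [3.14111177e+00 1.37911306e-03 8.84596617e-01]
[257, 144, 28, 28, 575] [0.5338 0.3677 0.019 ] [ 0.028   0.0029 -0.1824]
[125, 259, 16, 48, 239] [0.2825 0.3528 0.019 ] [-0.2233 -0.012  -0.1824]
```

```bash

python3 -m crank '[{"dx":0.028,"dy":0.003,"dz":-0.02,"twist":0,"grip":0.14},{"dx":0.028,"dy":0.003,"dz":-0.05,"twist":0,"grip":0.14},{"dx":0.028,"dy":0.003,"dz":-0.08,"twist":0,"grip":0.14},{"dx":0.028,"dy":0.003,"dz":-0.11,"twist":0,"grip":0.14},{"dx":0.028,"dy":0.003,"dz":-0.14,"twist":0,"grip":0.14}]' 15
python3 -m crank '[{"dx":0,"dy":0,"dz":-0.015,"twist":0,"grip":0.14},{"dx":0,"dy":0,"dz":-0.03,"twist":0,"grip":0.14},{"dx":0,"dy":0,"dz":-0.042,"twist":0,"grip":0.14},{"dx":0,"dy":0,"dz":-0.0485,"twist":0,"grip":0.14},{"dx":0,"dy":0,"dz":-0.0485,"twist":0,"grip":0.14}]' 15
python3 -m crank '[{"dx":0,"dy":0,"dz":0,"twist":0,"grip":-1},{"dx":0,"dy":0,"dz":0,"twist":0,"grip":-1},{"dx":0,"dy":0,"dz":0,"twist":0,"grip":-1},{"dx":0,"dy":0,"dz":0,"twist":0,"grip":-1},{"dx":0,"dy":0,"dz":0,"twist":0,"grip":-1}]' 15
python3 -m crank '[{"dx":0,"dy":0,"dz":0,"twist":0,"grip":-1},{"dx":0,"dy":0,"dz":0,"twist":0,"grip":-1},{"dx":0,"dy":0,"dz":0.01,"twist":0,"grip":-1},{"dx":0,"dy":0,"dz":0.04,"twist":0,"grip":-1},{"dx":0,"dy":0,"dz":0.08,"twist":0,"grip":-1}]' 15
```

```text
t: 31.77
eef_pos: [0.5352, 0.3675, 0.0631]
ee_rot: [3.141, -0.004, 0.883]
force: [0.4, -0.1, -0.4]
width: 0.0504
gripper_force: 0.0
t: 32.18
eef_pos: [0.5341, 0.3674, 0.013]
ee_rot: [-3.142, 0.0, 0.883]
force: [-0.5, 0.0, 0.2]
width: 0.0498
gripper_force: 0.0
t: 32.6
eef_pos: [0.5345, 0.3687, 0.0142]
ee_rot: [3.141, -0.002, 0.884]
force: [-0.7, 0.6, 4.8]
width: 0.0302
gripper_force: 15.0
t: 33.02
eef_pos: [0.5322, 0.3663, 0.091]
ee_rot: [-3.141, 0.007, 0.883]
force: [0.6, 0.8, 0.4]
width: 0.0301
gripper_force: 15.0
```

```bash

python3 -m crank '[{"dx":0,"dy":0,"dz":0.04,"twist":0,"grip":-1},{"dx":0,"dy":0,"dz":0.08,"twist":0,"grip":-1},{"dx":-0.01,"dy":-0.01,"dz":0.11,"twist":-4,"grip":-1},{"dx":-0.02,"dy":-0.02,"dz":0.14,"twist":-8,"grip":-1},{"dx":-0.025,"dy":-0.04,"dz":0.16,"twist":-12,"grip":-1}]' 15
python3 -m crank '[{"dx":-0.014,"dy":-0.036,"dz":0,"twist":-4,"grip":-1},{"dx":-0.028,"dy":-0.072,"dz":0,"twist":-8,"grip":-1},{"dx":-0.042,"dy":-0.108,"dz":0,"twist":-12,"grip":-1},{"dx":-0.056,"dy":-0.144,"dz":0,"twist":-16,"grip":-1},{"dx":-0.07,"dy":-0.18,"dz":0,"twist":-20,"grip":-1}]' 15
python3 -m crank '[{"dx":0,"dy":-0.04,"dz":0,"twist":-4,"grip":-1},{"dx":0,"dy":-0.08,"dz":0,"twist":-8,"grip":-1},{"dx":0,"dy":-0.12,"dz":0,"twist":-12,"grip":-1},{"dx":0,"dy":-0.16,"dz":0,"twist":-16,"grip":-1},{"dx":0,"dy":-0.2,"dz":0,"twist":-20,"grip":-1}]' 15
python3 -m crank '[{"dx":0,"dy":-0.04,"dz":0,"twist":-4,"grip":-1},{"dx":0,"dy":-0.08,"dz":0,"twist":-5,"grip":-1},{"dx":0,"dy":-0.12,"dz":0,"twist":-5,"grip":-1},{"dx":0,"dy":-0.16,"dz":0,"twist":-5,"grip":-1},{"dx":0,"dy":-0.19,"dz":0,"twist":-5,"grip":-1}]' 15
python3 -m crank '[{"dx":0,"dy":0,"dz":0,"twist":0,"grip":-1},{"dx":0,"dy":0,"dz":0,"twist":0,"grip":-1},{"dx":0,"dy":0,"dz":0,"twist":0,"grip":-1},{"dx":0,"dy":0,"dz":0,"twist":0,"grip":-1},{"dx":0,"dy":0,"dz":0,"twist":0,"grip":-1}]' 15 >/dev/null
python3 - <<'E'
from h import *
im,st=snap('wrist','w14.png');print(st['eef_pos'],st['ee_rot'],st['width'])
import json;p,r=json.load(open('st11.json'));st0={'eef_pos':np.array(p),'ee_rot':np.array(r)}
a=cv2.imread('pics/w11.png');b=cv2.imread('pics/w14.png')
# track the tin by cross-matching the far part of it between the two pictures
T=a[112:190,220:368]; R=cv2.matchTemplate(b[:215],T,cv2.TM_CCOEFF_NORMED); _,v,_,loc=cv2.minMaxLoc(R); print('match',v,loc,'was',(220,112))
c=np.array(loc)+[74,39]; print(ray('wrist',c,.02,st)-ray('wrist',(294,151),.02,st0))
hs=cv2.cvtColor(b,cv2.COLOR_BGR2HSV)
n,l,s,c=cv2.connectedComponentsWithStats(cv2.inRange(hs,(0,90,30),(15,255,140)))
for i in range(1,n):
    p=ray('wrist',c[i],.02,st)
    if s[i,4]>60 and .3<p[0]<.56 and -.45<p[1]<-.14: print('brown',s[i].tolist(),p.round(3))
E
```

```text
t: 33.43
eef_pos: [0.5088, 0.329, 0.2569]
ee_rot: [-3.141, -0.004, 0.672]
force: [0.8, 0.4, -0.1]
width: 0.0302
gripper_force: 15.0
t: 33.85
eef_pos: [0.4378, 0.1464, 0.2535]
ee_rot: [-3.141, -0.0, 0.322]
force: [0.3, -0.2, 0.4]
width: 0.0299
gripper_force: 15.0
t: 34.27
eef_pos: [0.4383, -0.0536, 0.254]
ee_rot: [-3.141, -0.001, -0.026]
force: [1.0, -0.9, -0.0]
width: 0.0303
gripper_force: 15.0
t: 34.68
eef_pos: [0.4383, -0.2445, 0.2537]
ee_rot: [3.141, -0.0, -0.112]
force: [0.1, 0.9, -0.5]
width: 0.0302
gripper_force: 15.0
[ 0.43918634 -0.24089388  0.25340309] [-3.14150026e+00 -5.51943200e-04 -1.09405717e-01] 0.03003525440663171
match 0.9032422304153442 (218, 112) was (220, 112)
[8.15232388e-06 5.14181692e-04 0.00000000e+00]
brown [278, 136, 22, 25, 288] [ 0.457 -0.289  0.02 ]
brown [221, 237, 11, 33, 122] [ 0.305 -0.183  0.02 ]
```

The tin is unmoved and the brown knob is still inside. Dropping the cream knob in the left bay.

```bash

python3 -m crank '[{"dx":0.011,"dy":0.005,"dz":-0.03,"twist":-1,"grip":-1},{"dx":0.011,"dy":0.005,"dz":-0.065,"twist":-1,"grip":-1},{"dx":0.011,"dy":0.005,"dz":-0.1,"twist":-1,"grip":-1},{"dx":0.011,"dy":0.005,"dz":-0.13,"twist":-1,"grip":-1},{"dx":0.011,"dy":0.005,"dz":-0.15,"twist":-1,"grip":-1}]' 15
python3 -m crank '[{"dx":0,"dy":0,"dz":-0.02,"twist":0,"grip":-1},{"dx":0,"dy":0,"dz":-0.035,"twist":0,"grip":-1},{"dx":0,"dy":0,"dz":-0.045,"twist":0,"grip":-1},{"dx":0,"dy":0,"dz":-0.045,"twist":0,"grip":-1},{"dx":0,"dy":0,"dz":-0.045,"twist":0,"grip":-1}]' 15
python3 -m crank '[{"dx":0,"dy":0,"dz":0,"twist":0,"grip":0.2},{"dx":0,"dy":0,"dz":0,"twist":0,"grip":0.2},{"dx":0,"dy":0,"dz":0,"twist":0,"grip":0.2},{"dx":0,"dy":0,"dz":0,"twist":0,"grip":0.2},{"dx":0,"dy":0,"dz":0,"twist":0,"grip":0.2}]' 15
python3 -m crank '[{"dx":0,"dy":0,"dz":0.04,"twist":0,"grip":0.2},{"dx":0,"dy":0,"dz":0.08,"twist":0,"grip":0.2},{"dx":0,"dy":0,"dz":0.12,"twist":0,"grip":0.2},{"dx":0,"dy":0,"dz":0.16,"twist":0,"grip":0.2},{"dx":0,"dy":0,"dz":0.2,"twist":0,"grip":0.2}]' 15
python3 - <<'E'
from h import *
im,st=snap('wrist','w15.png');print(st['eef_pos'])
hs=cv2.cvtColor(cv2.imread('pics/w15.png'),cv2.COLOR_BGR2HSV)
for nm,lo,hi in(('cream',(15,60,150),(35,255,255)),('brown',(0,90,30),(15,255,140))):
    n,l,s,c=cv2.connectedComponentsWithStats(cv2.inRange(hs,lo,hi))
    for i in range(1,n):
        p=ray('wrist',c[i],.02,st)
        if s[i,4]>60 and .33<p[0]<.55 and -.42<p[1]<-.15: print(nm,s[i].tolist(),p.round(3))
E
```

```text
t: 35.57
eef_pos: [0.4488, -0.2356, 0.1005]
ee_rot: [-3.141, 0.003, -0.127]
force: [-0.3, -0.5, -0.0]
width: 0.0302
gripper_force: 15.0
t: 35.98
eef_pos: [0.4503, -0.2365, 0.0583]
ee_rot: [3.141, 0.0, -0.127]
force: [1.1, 0.1, -0.6]
width: 0.0304
gripper_force: 15.0
t: 36.4
eef_pos: [0.4503, -0.2369, 0.0586]
ee_rot: [3.142, -0.001, -0.129]
force: [-0.3, 0.2, 0.6]
width: 0.0515
gripper_force: 0.0
t: 36.82
eef_pos: [0.4495, -0.2369, 0.2605]
ee_rot: [-3.142, -0.001, -0.129]
force: [2.2, -0.6, 0.2]
width: 0.0526
gripper_force: 0.0
[ 0.44945598 -0.23686426  0.2604789 ]
cream [195, 142, 16, 14, 198] [ 0.481 -0.17   0.02 ]
cream [243, 147, 24, 29, 479] [ 0.453 -0.238  0.02 ]
cream [288, 152, 10, 10, 79] [ 0.455 -0.29   0.02 ]
cream [358, 201, 61, 12, 227] [ 0.366 -0.417  0.02 ]
cream [263, 210, 38, 3, 113] [ 0.378 -0.267  0.02 ]
brown [281, 145, 22, 21, 267] [ 0.458 -0.289  0.02 ]
```

Both knobs are in the tin: cream at (0.453,-0.238) and brown at (0.458,-0.289). Going round behind the lid on the robot side to push it over.

```bash

python3 -m crank '[{"dx":-0.03,"dy":-0.01,"dz":0,"twist":0,"grip":-1},{"dx":-0.06,"dy":-0.02,"dz":0,"twist":0,"grip":-1},{"dx":-0.09,"dy":-0.03,"dz":0,"twist":0,"grip":-1},{"dx":-0.12,"dy":-0.043,"dz":0,"twist":0,"grip":-1},{"dx":-0.135,"dy":-0.043,"dz":0,"twist":0,"grip":-1}]' 15
python3 -m crank '[{"dx":0,"dy":0,"dz":0,"twist":0,"grip":-1},{"dx":0,"dy":0,"dz":0,"twist":0,"grip":-1},{"dx":0,"dy":0,"dz":0,"twist":0,"grip":-1},{"dx":0,"dy":0,"dz":0,"twist":0,"grip":-1},{"dx":0,"dy":0,"dz":0,"twist":0,"grip":-1}]' 15
```

```text
t: 37.28
eef_pos: [0.3123, -0.2806, 0.2582]
ee_rot: [3.142, -0.0, -0.129]
force: [-0.5, 1.8, -0.9]
width: 0.0248
gripper_force: 0.0
t: 37.7
eef_pos: [0.3158, -0.2797, 0.2579]
ee_rot: [-3.142, 0.001, -0.128]
force: [-1.0, -0.4, -0.1]
width: 0.0005
gripper_force: 0.0
```

```bash

python3 -m crank '[{"dx":0,"dy":0,"dz":-0.03,"twist":0,"grip":-1},{"dx":0,"dy":0,"dz":-0.06,"twist":0,"grip":-1},{"dx":0,"dy":0,"dz":-0.09,"twist":0,"grip":-1},{"dx":0,"dy":0,"dz":-0.12,"twist":0,"grip":-1},{"dx":0,"dy":0,"dz":-0.14,"twist":0,"grip":-1}]' 15
python3 -m crank '[{"dx":0.012,"dy":0,"dz":0,"twist":0,"grip":-1},{"dx":0.024,"dy":0,"dz":0,"twist":0,"grip":-1},{"dx":0.036,"dy":0,"dz":0,"twist":0,"grip":-1},{"dx":0.046,"dy":0,"dz":0,"twist":0,"grip":-1},{"dx":0.055,"dy":0,"dz":0,"twist":0,"grip":-1}]' 15
python3 -m crank '[{"dx":0.01,"dy":0,"dz":0,"twist":0,"grip":-1},{"dx":0.02,"dy":0,"dz":0,"twist":0,"grip":-1},{"dx":0.03,"dy":0,"dz":0,"twist":0,"grip":-1},{"dx":0.04,"dy":0,"dz":0,"twist":0,"grip":-1},{"dx":0.045,"dy":0,"dz":0,"twist":0,"grip":-1}]' 15
python3 -m crank '[{"dx":0,"dy":0,"dz":0.03,"twist":0,"grip":-1},{"dx":0,"dy":0,"dz":0.07,"twist":0,"grip":-1},{"dx":0,"dy":0,"dz":0.11,"twist":0,"grip":-1},{"dx":0,"dy":0,"dz":0.14,"twist":0,"grip":-1},{"dx":0,"dy":0,"dz":0.14,"twist":0,"grip":-1}]' 15
python3 - <<'E'
from h import *
im,st=snap('wrist','w16.png');print(st['eef_pos'])
w=cv2.imread('pics/w16.png'); 
for p in [(.44,-.29),(.46,-.24),(.46,-.34),(.42,-.29),(.49,-.295),(.50,-.24),(.37,-.28),(.36,-.27)]:
    u=proj('wrist',[*p,.055],st);ui=u.round().astype(int);print(p,ui,w[ui[1]-2:ui[1]+3,ui[0]-2:ui[0]+3].reshape(-1,3).mean(0).round() if 0<=ui[0]<510 and 0<=ui[1]<380 else '')
hs=cv2.cvtColor(w,cv2.COLOR_BGR2HSV)
for nm,lo,hi in(('cream',(15,60,150),(35,255,255)),('brown',(0,90,30),(15,255,140))):
    n,l,s,c=cv2.connectedComponentsWithStats(cv2.inRange(hs,lo,hi))
    for i in range(1,n):
        p=ray('wrist',c[i],.02,st)
        if s[i,4]>20 and .33<p[0]<.53 and -.42<p[1]<-.17: print(nm,s[i].tolist(),p.round(3))
E
```

```text
t: 38.12
eef_pos: [0.3144, -0.2792, 0.1154]
ee_rot: [-3.141, 0.003, -0.128]
force: [0.1, -0.2, -0.1]
width: 0.0001
gripper_force: 0.0
t: 38.53
eef_pos: [0.3726, -0.2801, 0.1191]
ee_rot: [3.141, -0.002, -0.128]
force: [-1.5, -0.5, 1.2]
width: 0.0006
gripper_force: 0.4
t: 38.95
eef_pos: [0.4168, -0.28, 0.1182]
ee_rot: [3.141, -0.001, -0.128]
force: [0.7, 0.1, -0.1]
width: 0.0007
gripper_force: 0.0
t: 39.37
eef_pos: [0.4183, -0.2814, 0.2653]
ee_rot: [3.138, -0.011, -0.128]
force: [1.1, 0.4, 0.1]
width: 0.0004
gripper_force: 0.0
[ 0.41825623 -0.28140429  0.26527713]
(0.44, -0.29) [258 154] [46. 54. 57.]
(0.46, -0.24) [217 143] [51. 57. 60.]
(0.46, -0.34) [297 133] [53. 61. 66.]
(0.42, -0.29) [260 170] [109. 140. 166.]
(0.49, -0.295) [257 113] [62. 70. 69.]
(0.5, -0.24) [211 110] [82. 92. 97.]
(0.37, -0.28) [257 207] [41. 48. 57.]
(0.36, -0.27) [251 215] [40. 48. 57.]
cream [326, 105, 17, 16, 80] [ 0.476 -0.397  0.02 ]
cream [243, 118, 29, 6, 152] [ 0.479 -0.294  0.02 ]
cream [159, 125, 17, 15, 209] [ 0.48  -0.171  0.02 ]
cream [244, 159, 60, 16, 776] [ 0.415 -0.308  0.02 ]
cream [198, 194, 71, 13, 423] [ 0.376 -0.242  0.02 ]
cream [275, 197, 32, 14, 98] [ 0.362 -0.324  0.02 ]
brown [176, 199, 24, 10, 76] [ 0.378 -0.18   0.02 ]
brown [270, 199, 12, 32, 195] [ 0.345 -0.304  0.02 ]
```

```bash

python3 -m crank '[{"dx":0,"dy":0,"dz":0,"twist":0,"grip":-1},{"dx":0,"dy":0,"dz":0,"twist":0,"grip":-1},{"dx":0,"dy":0,"dz":0,"twist":0,"grip":-1},{"dx":0,"dy":0,"dz":0,"twist":0,"grip":-1},{"dx":0,"dy":0,"dz":0,"twist":0,"grip":-1}]' 15
python3 - <<'E'
from h import *
im,st=snap('wrist','w17.png');w=cv2.imread('pics/w17.png');hs=cv2.cvtColor(w,cv2.COLOR_BGR2HSV)
# rectify plane z=.055 to metric: 2 mm per cell, print letters
xs=np.arange(.53,.33,-.008);ys=np.arange(-.16,-.42,-.006)
for x in xs:
    r=''
    for y in ys:
        u=proj('wrist',[x,y,.054],st);i,j=int(round(u[1])),int(round(u[0]))
        if not(0<=i<384 and 0<=j<512): r+='?';continue
        h,s,v=map(int,hs[i,j]); r+='T' if(10<h<35 and s>55 and v>110) else('B' if h>100 and s>60 and v>60 else('.' if v<85 else '+'))
    print('%.3f'%x,r)
st=arm.get_state();print(st['force'])
E
```

```text
t: 39.83
eef_pos: [0.4148, -0.2798, 0.2573]
ee_rot: [-3.141, 0.002, -0.128]
force: [0.1, -0.1, 0.1]
width: 0.0004
gripper_force: 0.0
0.530 ....++++++++++++++++++B+++B++++B++++++++++++
0.522 ....+++++++++++T+++++++++B++++++++++++++++++
0.514 ++++++++++++++++++++++++++++++++++++++++++++
0.506 +++++++++..++++++++++++++++++++++++++++++++.
0.498 +++++++++...........+TTTT+++++++++++...+++++
0.490 +++BB++++................+....++++..TT.+TT+T
0.482 +++TTT++.............................TTT++TT
0.474 B+BTTT++............................+TT++TTT
0.466 BBB+++++.............................T+++TTT
0.458 +BBB+B++............................T+++++TT
0.450 +B+B+B++...........TTTTTTTT..........+++.TT+
0.442 +BBB++++...........TTTTTTTTTTTT.....++T++TTT
0.434 ++BBB++............++TTTTTT+TTT.....++++.T++
0.426 ++BB+++................TTTTTTTT....+++.+T++T
0.418 BBBBB++............................+++++++++
0.410 B++++++............................+++++++++
0.402 +B+B+B.............................+++++++++
0.394 +++B+B+BB++T+++T...................+++++++++
0.386 TTT.++++TTTTTTTTTTTTTTTB..........+++B+++BB+
0.378 ++++++++++++++++........TTTTTTTTTTTTTTTTTTTT
0.370 ++++++++++++++++........+TT+BBBBBBBBB+BBBBBB
0.362 ++++++++++++++++........TTT++++++++++++++B++
0.354 ++++++++++++++++.......T+T+B++++++++++++++++
0.346 ++++++++++++++++.......TTTTB++++++++++++++++
0.338 ++++++++++++++++........TT+B++++++++++++++++
[-0.97180971  1.13411603 -0.33009481]
```

```bash
python3 -c "
from station import arm
print(arm.job_done())"
```

```text
the job is handed in; nothing more can be done
None
```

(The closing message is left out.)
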